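Strip the red stop lamp for restoration

ROBOT

A 6-joint arm with a two-finger parallel gripper is mounted at the origin on the work surface. World frame = base frame: x ahead of the robot, y to its left, z up, the work surface at z = 0. Lengths are in m, angles in rad, forces in N, time in s.
With the tool pointing down it reaches from about 0.375 to 0.925 m from the base axis. Payload 5.7 kg.
Tool frame: the origin (TCP) lies midway between the tips of the shut fingers; the grasp point (between the pads) lies 19 mm behind it; z points along the fingers, y is the line along which they close (so a half turn about z gives the same grasp; the last joint's range is limited). The gripper opens to 88 mm and grips with 3 to 60 N. Pads are 20 mm wide; open, the fingers measure 115 mm over their backs; the gripper's body (75 mm by 178 mm) begins 61 mm behind the grasp point.
Start: joints at [1.072, 0.359, 1.51, -0, 1.272, -0.115], TCP at [0.225, 0.556, 0.189] pointing down, gripper open.
Joint ranges: [-2.97, 2.97], [-1.01, 2.36], [0.21, 2.38], [-0.96, 4.11], [0.2, 2.71], [-2.98, 2.98]. Speed limits (rad/s): [2.39, 2.39, 3.14, 3.14, 3.14, 3.14].

INTERFACE

Orientations are given as a unit quaternion [x, y, z, w].
In Python, from cell import get_obs, capture, get_calibration, close_job gives the robot as it stands.
- The arm moves only by the tool arm_command, never from a script. Its argument "increments" is a list of rows, each an object with "claw": the finger opening in cm, from 0 to 8.78; "travel": the shift along the tool's x, y, z in cm, a list of three; "rotation": the turn, a rotation vector about the tool's x, y, z in rad, a list of three. A call has 1 to 12 rows; each row shifts and turns the commanded pose from where the row before left it, along the tool's axes as they then stand; what a row does not reach is not made up. A row lasts 1/10 s, in which the tool goes at most 50 mm and 8.59 degrees, less where a joint would pass 70% of its speed; a pose out of reach is approached as far as the arm can. A call with a gripper value outside its range is refused whole. The fingers move at their own pace and stop on an object; "squeeze" is the grip in N (left out, the last holds). Time passes only in rows, so rows that do not move let the fingers close. It gives the time, the measured TCP pose, the force, the opening and the grip force at its end, in the units of the state.
- get_obs(): the state, without advancing time (a new reading comes with each control period).
- capture(name): name is "side" or "top" or "wrist"; returns (picture, depth): 400x640x3 uint8, blue, green, red; 400x640 float32, m along the optical axis (not along the pixel's ray), 0 where there is no reading.
- get_calibration(name): a dict with "fx", "fy", "cx", "cy" (pixels), "pose" (4x4, takes a point from camera to world coordinates); the wrist camera has in their place "tool_from_camera" (4x4, takes a point from camera to tool coordinates, whose origin is the TCP and whose axes are the flange's). Camera axes: x right, y down, z forward; pixel columns grow to the right and rows downward; lengths in m; the calibration is good to about 2 mm. A picture is of the moment at which its call begins: read the wrist's pose just before it. get_calibration takes no time and is no camera call.
- close_job(): hands the job in; it is judged then, once.
The state is a dict: "time": time; "joints": joint angles; "joint_velocities": joint speeds; "joint_efforts": joint torques, N m; "position": TCP position; "eef_rot": TCP orientation; "contact_force": force on the tool from outside, world axes, zero at the start; "torque": the same for the moment, N m; "finger_gap": finger opening in m; "grip_force": force on a finger pad.
Only numpy, scipy, OpenCV 4.12 (cv2) and the standard library are available. Lean on these libraries where they do the work, as an engineer would, in place of code of your own. Each camera call takes 0.05 s, during which the arm holds its last target. There are 200 camera calls.

TASK

Strip the red lamp for restoration, one part at a time from the top down: lay the chrome rim flat on the round green polishing block, stand the red lens dome up in the blue wash tray, lay the black rubber gasket flat on the cork sheet so that a new one can be traced, and last stand the chrome lamp base, right way up, in the small open carton for replating. Each part must lie wholly on its place; set every part down rather than dropping it, and leave the amber lamp where it stands.

Things in the scene. Friction and masses are not known exactly. Their poses are not given: they have to be found in the camera images.
- rim: Chrome ring, top part of the red lamp: outside diameter 50 mm, inside 41 mm, 10 mm high. Origin: centre of its underside, z along its axis, up. Lies loose on the lens's flange, the lens dome standing up through it (dome top 26 mm above the rim's underside). The gasket's top lies 4 mm below the rim's underside and sticks out 5 mm farther. Take it by its outside, lift straight up.
- red_lens: Red hollow lens: flange 47 mm in diameter and 4 mm thick at the bottom, above it a dome with straight sides, 38 mm in diameter up to 23 mm high, rounded to its top at 30 mm. Origin: centre of the flange's underside, z up. Lies loose on the gasket, over the bulb holder, which reaches 16 mm up into it. With the rim off, take it by the dome's sides.
- gasket: Black stiff rubber ring: outside diameter 60 mm, inside 38 mm, 10 mm thick. Origin: centre of its underside, z along its axis, up. Lies loose on the lamp base round the bulb holder, which stands 16 mm above the gasket's top. Take it by its outside; around it the base's top is flat out to 72 mm diameter, then slopes down.
- lamp_base: Chrome round plate, 82 mm in diameter, 12 mm thick, loose on the bench, about 140 g (hidden scale 0.7 to 1.4), with a brass bulb holder (post of 18 mm diameter) in the middle, up to 38 mm above the underside; take it by this. Origin: centre of the underside, z up. Piled on it, all on one axis: gasket (underside at 12 mm), lens (at 22 mm), rim (at 26 mm); whole lamp 52 mm high.
- amber_lamp: A like lamp with an amber (orange) dome, screwed together, 82 mm in diameter and 52 mm high, loose on the bench; to be left alone. Origin: centre of its underside. The red and the amber lamp swap sides from start to start.
- polish_block: Polishing block, a fixed round wooden disc with a green felt top, 92 mm in diameter (the green top 90 mm), top 18 mm above its origin. Origin: centre of the underside, z up. Place of the rim.
- wash_tray: Blue fixed plastic tray with rounded ends: about 128 mm long (its x axis) and 104 mm wide outside, about 120 by 96 mm inside, floor 4 mm and rim 31 mm above its origin. Origin: centre of the underside, z up. Place of the red lens.
- cork_sheet: Fixed square sheet of brown cork gasket material, 100 by 100 mm, 4 mm thick. Origin: centre of the underside, sides along its x and y, z up. Place of the gasket.
- carton: Small fixed open cardboard carton, 130 mm (x) by 118 mm (y) and 42 mm high outside, walls 4 mm, floor 4 mm above its origin, its flaps folded down outside. Origin: centre of the underside, z up. Place of the lamp base.

How it is judged:
By the outcome, as a careful person would: the job done as asked, in the order asked, and still so for the second after the job is handed in, with the robot touching nothing.
It also fails if it takes over 106 s, if anything falls off the work surface, if the arm or the gripper's body presses on something with over 40 N, if the wrist force passes 120 N, or if a joint passes its speed limit or range.

## Working session

There is one attempt and no reset: what is moved stays moved. The work goes in short steps, Python scripts to look and compute and a tool call to move; the robot and the scene stay as the last step left them, time stands still between calls to the robot, and variables do not carry over. Pictures are saved under pics/ and viewed, at most 18 in all, crops included, and the job is handed in when it is done.

Besides the shell and the picture viewer there is one more tool, called after "Call:" by a JSON object that holds its "op" and its "data", one argument or row to a line. arm_command: Moves the arm, as the interface text tells. Its arguments: {"type":"object","properties":{"increments":{"type":"array"},"squeeze":{"type":"number"}},"required":["increments"]}

```bash
mkdir -p pics; ls; python3 - <<'E'
from cell import *
import cv2
o=get_obs();print(o)
for n in("side","top"):
    p,d=capture(n);cv2.imwrite(f"pics/{n}0.png",p);import numpy as np;np.save(f"{n}0.npy",d)
    print(n,get_calibration(n))
print(get_calibration("wrist"))
E
```

```text
pics
{'time': 0.0, 'joints': array([ 1.07187238e+00,  3.59454653e-01,  1.51142888e+00,  1.37487270e-05,
        1.27248823e+00, -1.15111488e-01]), 'joint_velocities': array([ 0.00073543,  0.0023321 ,  0.00036221,  0.00055266,  0.00081141,
       -0.00081733]), 'joint_efforts': array([-1.15849296e-03, -5.15376520e+01, -2.70721382e+01,  6.71104202e-02,
        3.53326485e-02, -2.35495927e-04]), 'position': array([0.2243247 , 0.55568464, 0.18824097]), 'eef_rot': array([ 1.90732390e-01,  9.81641668e-01, -8.45976370e-04, -2.75101525e-04]), 'contact_force': array([-0.76196374, -0.16470096, -0.11692399]), 'torque': array([0.00764767, 0.02251479, 0.00035138]), 'grip_force': 0.0, 'finger_gap': 0.0879607312991614}
side {'fx': 361.0293843619406, 'fy': 361.0293843619406, 'cx': 320.05003044053865, 'cy': 196.8039912138783, 'pose': array([[ 0.99993339,  0.0114446 , -0.00149792,  0.54824326],
       [ 0.00904413, -0.69626043,  0.71773228, -0.7551848 ],
       [ 0.00717122, -0.71769801, -0.69631755,  0.80772919],
       [ 0.        ,  0.        ,  0.        ,  1.        ]])}
top {'fx': 430.397805799211, 'fy': 430.397805799211, 'cx': 321.11983767229174, 'cy': 199.43033857898587, 'pose': array([[ 0.02654095, -0.99657449,  0.07832531,  0.46131205],
       [-0.99963995, -0.02676817, -0.00185236,  0.01622882],
       [ 0.00394264, -0.07824795, -0.99692613,  1.34587081],
       [ 0.        ,  0.        ,  0.        ,  1.        ]])}
{'fx': 298.0263674627769, 'fy': 298.0263674627769, 'cx': 324.2554385005874, 'cy': 202.72722920703777, 'tool_from_camera': array([[-1.46501623e-03, -9.56103332e-01, -2.93026062e-01,
         7.93837787e-02],
       [ 9.99998468e-01, -1.12003439e-03, -1.34508641e-03,
        -1.18727176e-04],
       [ 9.57842332e-04, -2.93027584e-01,  9.56103508e-01,
        -1.95176501e-01],
       [ 0.00000000e+00,  0.00000000e+00,  0.00000000e+00,
         1.00000000e+00]])}
```

View pics/top0.png

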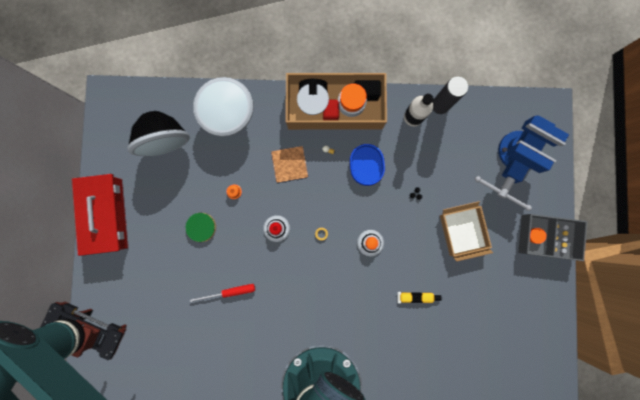

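View pics/side0.png

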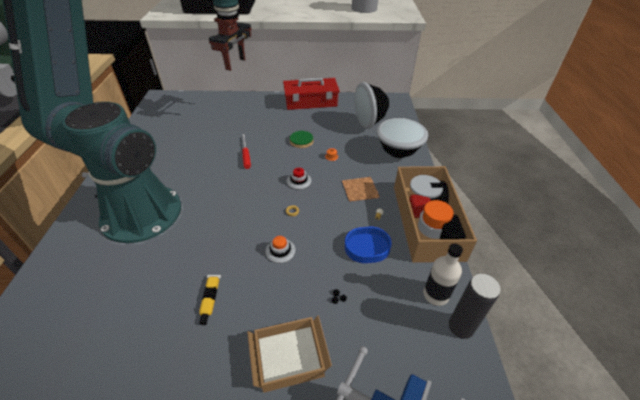

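Top view: red lamp near (277,229), amber (371,242), green block (200,228), cork (290,165), blue tray (367,165), carton (467,232). The side view shows the same parts: red lamp at (299,178), carton at (288,355).

```bash
cat > h.py <<'E'
import numpy as np, cv2
from cell import *
from scipy.spatial.transform import Rotation as R
def ray(c,T,u,v):
    d=T[:3,:3]@np.array([(u-c['cx'])/c['fx'],(v-c['cy'])/c['fy'],1]); return T[:3,3],d
def atz(c,T,u,v,z):
    o,d=ray(c,T,u,v); return o+d*(z-o[2])/d[2]
def cloud(c,T,D):
    v,u=np.mgrid[:D.shape[0],:D.shape[1]]
    P=np.stack([(u-c['cx'])/c['fx']*D,(v-c['cy'])/c['fy']*D,D],-1)
    return P@T[:3,:3].T+T[:3,3]
def wristT(o):
    T=np.eye(4);T[:3,:3]=R.from_quat(o['eef_rot']).as_matrix();T[:3,3]=o['position']
    return T@get_calibration('wrist')['tool_from_camera']
def totool(o,p): # world target -> cm in tool axes
    return R.from_quat(o['eef_rot']).as_matrix().T@(np.array(p)-o['position'])*100
E
python3 - <<'E'
from h import *
for n,b in(("top",(180,130,500,270)),("side",(220,120,400,400))):
    p=cv2.imread(f"pics/{n}0.png");D=np.load(f"{n}0.npy");c=get_calibration(n);W=cloud(c,c['pose'],D)
    hsv=cv2.cvtColor(p,cv2.COLOR_BGR2HSV)
    for nm,lo,hi in(("green",(45,90,40),(80,255,255)),("blue",(108,170,60),(125,255,255)),("cork",(8,90,90),(18,200,255)),("red",(0,150,60),(4,255,255)),("amber",(5,190,150),(12,255,255))):
        m=cv2.inRange(hsv,lo,hi);k,l,s,ce=cv2.connectedComponentsWithStats(m)
        for i in range(1,k):
            x,y=ce[i]
            if s[i,4]>40 and b[0]<x<b[2] and b[1]<y<b[3]:
                w=W[l==i];w=w[w[:,2]>-.05]; print(n,nm,ce[i].round(1),s[i],"ext",w.min(0).round(3),w.max(0).round(3),"med",np.median(w,0).round(3))
t=cv2.imread("pics/top0.png")
cv2.imwrite("pics/top_crop.png",cv2.resize(t[135:267,180:500],None,fx=2.5,fy=2.5,interpolation=2))
E
```

```text
top green [199.5 226.9] [185 213  30  29 676] ext [ 0.427  0.016 -0.006] [0.514 0.437 1.346] med [0.471 0.385 0.018]
top blue [366.6 164.2] [ 350  144   34   41 1152] ext [ 0.461 -0.176 -0.008] [0.741 0.016 1.346] med [ 0.681 -0.126  0.005]
top cork [289.2 163.9] [272 147  36  35 992] ext [ 0.461  0.016 -0.006] [0.732 0.173 1.346] med [0.676 0.117 0.004]
top cork [234.2 191. ] [226 184  16  16  65] ext [ 0.561  0.265 -0.003] [0.609 0.313 0.027] med [0.586 0.285 0.005]
top cork [468.1 232.5] [442 202  50  59 732] ext [ 0.392 -0.503  0.003] [0.569 0.016 1.346] med [ 0.469 -0.439  0.038]
top red [275.2 228.4] [270 223  11  11  58] ext [0.458 0.016 0.043] [0.488 0.165 1.346] med [0.471 0.148 0.051]
top amber [233.4 191.6] [227 185  14  13 120] ext [ 0.566  0.267 -0.001] [0.603 0.305 0.038] med [0.582 0.285 0.028]
top amber [371.3 242.9] [366 238  11  11  97] ext [ 0.421 -0.154  0.041] [0.461 0.016 1.346] med [ 0.436 -0.139  0.051]
side green [300.9 137.4] [290 131  23  14 257] ext [0.429 0.339 0.011] [0.513 0.426 0.022] med [0.471 0.38  0.018]
side blue [367.3 244.3] [ 345  227   46   36
[... 223 characters left out ...]
] [342 177  37  24 638] ext [ 0.548 -0.755 -0.004] [0.733 0.173 0.808] med [0.677 0.113 0.004]
side cork [279.  241.5] [273 235  14  14  47] ext [ 0.421 -0.16   0.001] [ 0.457 -0.084  0.053] med [ 0.437 -0.145  0.046]
side cork [288.1 353.6] [ 248  317   83   75 1901] ext [ 0.386 -0.755 -0.002] [ 0.572 -0.357  0.808] med [ 0.483 -0.438  0.036]
side red [246.1 158. ] [243 148   8  21 118] ext [ 0.266 -0.755 -0.001] [0.548 0.302 0.808] med [0.286 0.244 0.023]
side amber [332.4 153.8] [328 149   9  11  60] ext [0.573 0.266 0.002] [0.602 0.294 0.034] med [0.591 0.275 0.026]
side amber [279.3 241.7] [273 237  13  11 112] ext [ 0.422 -0.16   0.04 ] [ 0.455 -0.132  0.054] med [ 0.439 -0.148  0.05 ]
```

View pics/top_crop.png

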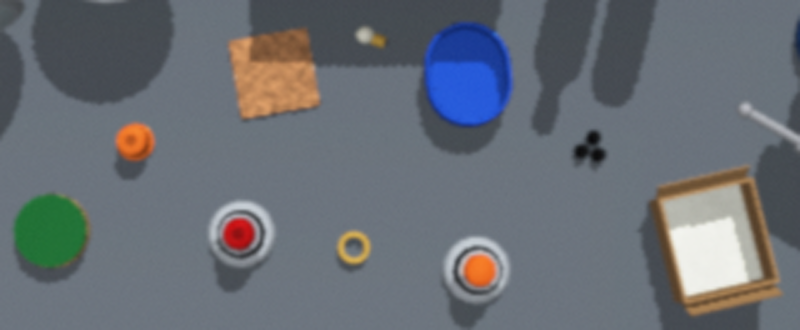

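```bash
python3 - <<'E'
from h import *
o=get_obs();print(totool(o,(0.47,0.147,0.15)), R.from_quat(o['eef_rot']).as_matrix().round(3))
for n in("top","side"):
    p=cv2.imread(f"pics/{n}0.png");D=np.load(f"{n}0.npy");c=get_calibration(n);W=cloud(c,c['pose'],D)
    # carton walls: points 30..50mm high in region
    m=(D>0)&(W[...,2]>.03)&(W[...,2]<.055)&(abs(W[...,0]-.48)<.11)&(abs(W[...,1]+.44)<.1)
    print(n,"carton",cv2.minAreaRect(W[m][:,:2].astype(np.float32)),np.median(W[m][:,2]))
    m=(D>0)&(W[...,2]>.02)&(W[...,2]<.04)&(abs(W[...,0]-.68)<.08)&(abs(W[...,1]+.12)<.09)
    print(n,"tray",cv2.minAreaRect(W[m][:,:2].astype(np.float32)),np.percentile(W[m][:,2],90))
    m=(D>0)&(W[...,2]>.012)&(W[...,2]<.03)&(abs(W[...,0]-.47)<.06)&(abs(W[...,1]-.382)<.06)
    print(n,"block",cv2.minAreaRect(W[m][:,:2].astype(np.float32)),np.median(W[m][:,2]))
E
```

```text
[-38.08546089 -28.69553127   3.86968127] [[-0.927  0.374 -0.001]
 [ 0.374  0.927 -0.001]
 [ 0.    -0.002 -1.   ]]
top carton ((0.4805646240711212, -0.43047523498535156), (0.1609993577003479, 0.12050941586494446), 14.081938743591309) 0.04135988774508981
top tray ((0.6780821084976196, -0.12611564993858337), (0.12628988921642303, 0.10458271205425262), 7.41556453704834) 0.03414633190175389
top block ((0.4707846939563751, 0.38314804434776306), (0.08622847497463226, 0.09113840013742447), 1.4064757823944092) 0.017683478795323726
side carton ((0.4837067425251007, -0.42945459485054016), (0.16061368584632874, 0.1197529286146164), 14.378889083862305) 0.04071117545748054
side tray ((0.6803931593894958, -0.12486975640058517), (0.12846049666404724, 0.10626140981912613), 10.439716339111328) 0.03135669082534331
side block ((0.4750537872314453, 0.38478195667266846), (0.09377674013376236, 0.08645913004875183), 43.447505950927734) 0.017914159800892393
```

Call:
{"op": "arm_command", "data": {
  "increments": [
    {"claw": 8.7, "travel": [-4.0, -3.0, 0.2], "rotation": [0, 0, 0]},
    {"claw": 8.7, "travel": [-4.0, -3.0, 0.4], "rotation": [0, 0, 0]},
    {"claw": 8.7, "travel": [-4.0, -3.0, 0.4], "rotation": [0, 0, 0]},
    {"claw": 8.7, "travel": [-4.0, -3.0, 0.4], "rotation": [0, 0, 0]},
    {"claw": 8.7, "travel": [-4.0, -3.0, 0.4], "rotation": [0, 0, 0]},
    {"claw": 8.7, "travel": [-4.0, -3.0, 0.4], "rotation": [0, 0, 0]},
    {"claw": 8.7, "travel": [-4.0, -3.0, 0.4], "rotation": [0, 0, 0]},
    {"claw": 8.7, "travel": [-4.0, -3.0, 0.4], "rotation": [0, 0, 0]},
    {"claw": 8.7, "travel": [-4.0, -3.0, 0.4], "rotation": [0, 0, 0]},
    {"claw": 8.7, "travel": [-2.0, -1.7, 0.4], "rotation": [0, 0, 0]},
    {"claw": 8.7, "travel": [0, 0, 0], "rotation": [0, 0, 0]},
    {"claw": 8.7, "travel": [0, 0, 0], "rotation": [0, 0, 0]}
  ]
}}

```text
time: 1.3
position: [0.4683, 0.1489, 0.1508]
eef_rot: [0.192, 0.981, -0.0, -0.001]
contact_force: [0.8, 0.5, -0.5]
finger_gap: 0.0874
grip_force: 0.0
```

```bash
cat >> h.py <<'E'
def shot(name):
    o=get_obs();p,D=capture('wrist');cv2.imwrite(f"pics/{name}.png",p);np.save(f"{name}.npy",D)
    T=wristT(o);c=get_calibration('wrist');np.save(name+"_T.npy",T);return o,p,D,c,T,cloud(c,T,D)
def band(W,D,xy,r,z0,z1):
    m=(D>0)&(W[...,2]>z0)&(W[...,2]<z1)&(np.hypot(W[...,0]-xy[0],W[...,1]-xy[1])<r)
    q=W[m]
    if len(q)<20: return None
    (c,rr)=cv2.minEnclosingCircle(q[:,:2].astype(np.float32)); return np.round(c,4),round(rr,4),len(q),np.percentile(q[:,2],[5,50,95]).round(4)
E
python3 - <<'E'
from h import *
o,p,D,c,T,W=shot("w1");print(o['position'],o['time'])
for z in((.046,.06),(.03,.042),(.018,.026),(.008,.016)): print(z,band(W,D,(.47,.147),.06,*z))
E
```

```text
[0.46833276 0.14889512 0.15078072] 1.3
(0.046, 0.06) (array([0.4743, 0.1516]), 0.0184, 906, array([0.0471, 0.0499, 0.0522]))
(0.03, 0.042) (array([0.4744, 0.1518]), 0.025, 535, array([0.0325, 0.0352, 0.0371]))
(0.018, 0.026) (array([0.474 , 0.1517]), 0.0299, 513, array([0.0197, 0.0213, 0.0245]))
(0.008, 0.016) (array([0.4739, 0.1516]), 0.0404, 1322, array([0.0084, 0.011 , 0.0125]))
```

View pics/w1.png

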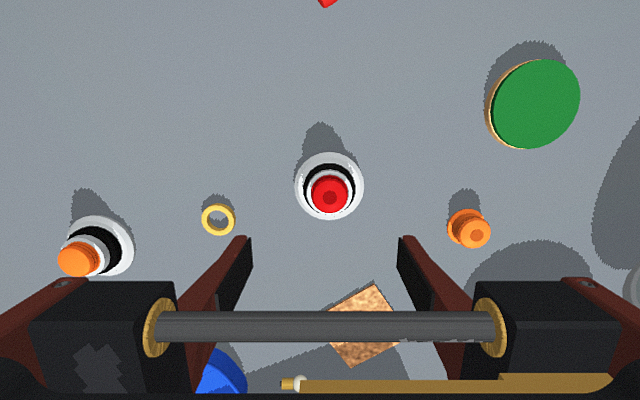

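Wrist view: red lamp at (329,186), in line with the depth; green block upper right (535,104), cork lower centre, fingers clear.

```bash
python3 - <<'E'
from h import *
print(totool(get_obs(),(.4741,.1516,.08)))
E
```

```text
[-0.49167073  0.41653166  7.09298279]
```

Call:
{"op": "arm_command", "data": {
  "increments": [
    {"claw": 8.7, "travel": [-0.5, 0.4, 2.0], "rotation": [0, 0, 0]},
    {"claw": 8.7, "travel": [0, 0, 2.5], "rotation": [0, 0, 0]},
    {"claw": 8.7, "travel": [0, 0, 2.5], "rotation": [0, 0, 0]},
    {"claw": 8.7, "travel": [0, 0, 0], "rotation": [0, 0, 0]},
    {"claw": 8.7, "travel": [0, 0, 0], "rotation": [0, 0, 0]},
    {"claw": 8.7, "travel": [0, 0, 0], "rotation": [0, 0, 0]}
  ]
}}

```text
time: 1.95
position: [0.4756, 0.1517, 0.0824]
eef_rot: [0.19, 0.982, 0.0, 0.001]
contact_force: [0.2, -0.4, -0.1]
finger_gap: 0.0871
grip_force: 0.0
```

```bash
python3 - <<'E'
from h import *
o,p,D,c,T,W=shot("w2");print(o['position'],o['time'])
for z in((.046,.06),(.03,.042),(.018,.026),(.008,.016)): print(z,band(W,D,(.474,.151),.06,*z))
print(totool(get_obs(),(.4741,.1516,.025)))
q=get_obs()['eef_rot'];print(R.from_quat(q).as_matrix()[:,2])
E
```

```text
[0.47564619 0.15172822 0.0823596 ] 1.95
(0.046, 0.06) (array([0.4742, 0.1521]), 0.0186, 1463, array([0.047 , 0.0501, 0.0522]))
(0.03, 0.042) (array([0.4743, 0.1516]), 0.025, 824, array([0.0318, 0.0352, 0.0393]))
(0.018, 0.026) (array([0.4742, 0.1518]), 0.0299, 744, array([0.0197, 0.0213, 0.023 ]))
(0.008, 0.016) (array([0.4739, 0.1519]), 0.0403, 1923, array([0.0084, 0.0111, 0.0125]))
[ 0.18043196 -0.07263805  5.748897  ]
[ 2.27212571e-03  3.72009417e-04 -9.99997350e-01]
```

View pics/w2.png

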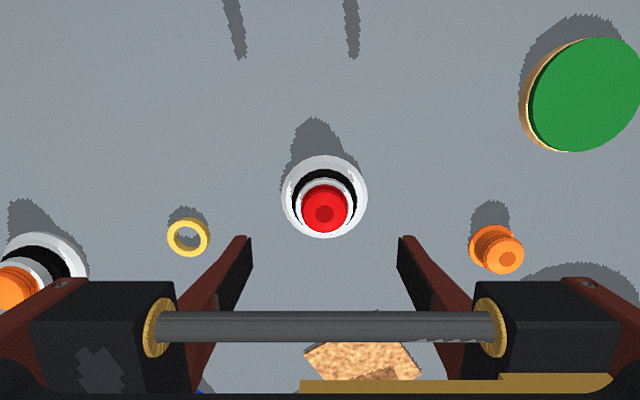

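Red lamp at (324,207) between the fingers; both heights and centre agree with the first view (0.4742, 0.1518).

Call:
{"op": "arm_command", "data": {
  "increments": [
    {"claw": 8.7, "travel": [0.1, 0, 2.0], "rotation": [0, 0, 0]},
    {"claw": 8.7, "travel": [0, 0, 2.0], "rotation": [0, 0, 0]},
    {"claw": 8.7, "travel": [0, 0, 1.0], "rotation": [0, 0, 0]},
    {"claw": 8.7, "travel": [0, 0, 0.5], "rotation": [0, 0, 0]},
    {"claw": 8.7, "travel": [0, 0, 0], "rotation": [0, 0, 0]},
    {"claw": 8.7, "travel": [0, 0, 0], "rotation": [0, 0, 0]}
  ]
}}

```text
time: 2.6
position: [0.4747, 0.1513, 0.0268]
eef_rot: [0.191, 0.982, 0.0, 0.0]
contact_force: [0.5, 0.1, -0.3]
finger_gap: 0.0869
grip_force: 0.0
```

```bash
python3 - <<'E'
from h import *
for i in range(3): print(get_obs()['position'].round(4),totool(get_obs(),(.4742,.1518,.026)).round(2),get_obs()['contact_force'].round(2))
E
```

```text
[0.4747 0.1513 0.0268] [0.07 0.02 0.08] [ 0.48  0.1  -0.31]
[0.4747 0.1513 0.0268] [0.07 0.02 0.08] [ 0.48  0.1  -0.31]
[0.4747 0.1513 0.0268] [0.07 0.02 0.08] [ 0.48  0.1  -0.31]
```

Call:
{"op": "arm_command", "data": {
  "increments": [
    {"claw": 4.2, "travel": [0, 0, 0], "rotation": [0, 0, 0]},
    {"claw": 4.2, "travel": [0, 0, 0], "rotation": [0, 0, 0]},
    {"claw": 4.2, "travel": [0, 0, 0], "rotation": [0, 0, 0]},
    {"claw": 4.2, "travel": [0, 0, 0], "rotation": [0, 0, 0]},
    {"claw": 4.2, "travel": [0, 0, 0], "rotation": [0, 0, 0]},
    {"claw": 4.2, "travel": [0, 0, 0], "rotation": [0, 0, 0]},
    {"claw": 4.2, "travel": [0, 0, 0], "rotation": [0, 0, 0]},
    {"claw": 4.2, "travel": [0, 0, 0], "rotation": [0, 0, 0]}
  ],
  "squeeze": 12
}}

```text
time: 3.4
position: [0.474, 0.1512, 0.0261]
eef_rot: [0.191, 0.982, -0.0, -0.0]
contact_force: [-0.0, 0.0, 0.1]
finger_gap: 0.0421
grip_force: 0.0
```

```bash
python3 - <<'E'
from h import *
o,p,D,c,T,W=shot("w3")
cv2.imwrite("pics/w3c.png",cv2.resize(p[130:330,200:450],None,fx=3,fy=3))
for z in((.046,.06),(.03,.042),(.018,.026),(.008,.016)): print(z,band(W,D,(.474,.151),.06,*z))
E
```

```text
(0.046, 0.06) (array([0.4644, 0.1542]), 0.028, 2338, array([0.0471, 0.05  , 0.0523]))
(0.03, 0.042) (array([0.4741, 0.1517]), 0.025, 1281, array([0.0314, 0.0353, 0.04  ]))
(0.018, 0.026) (array([0.4742, 0.1516]), 0.0299, 1130, array([0.0195, 0.0214, 0.0228]))
(0.008, 0.016) (array([0.4741, 0.152 ]), 0.0403, 2371, array([0.0084, 0.0111, 0.0126]))
```

View pics/w3c.png

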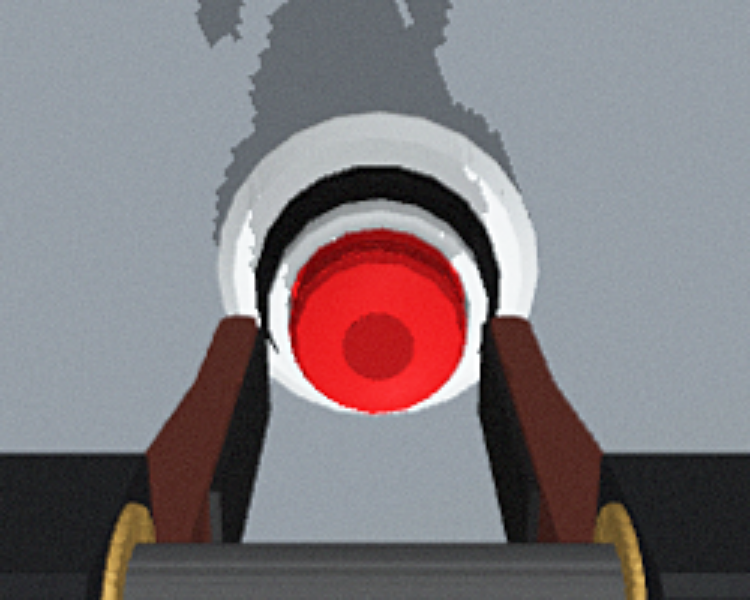

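```bash
python3 - <<'E'
from h import *
Tc=get_calibration('wrist')['tool_from_camera'];c=get_calibration('wrist')
for n in("w1","w2","w3"):
    D=np.load(n+".npy");W=cloud(c,Tc,D)
    for r in range(226,262,4):
        row=[]
        for u in ((243,247,251) if n!="w3" else (276,280,284,288)):
            row.append(tuple((W[r,u]*1000).round(0)) if D[r,u]>0 else None)
        print(n,r,row)
E
```

```text
w1 226 [(np.float64(-57.0), np.float64(-102.0), np.float64(151.0)), (np.float64(-57.0), np.float64(-97.0), np.float64(151.0)), (np.float64(-57.0), np.float64(-92.0), np.float64(151.0))]
w1 230 [(np.float64(-62.0), np.float64(-102.0), np.float64(151.0)), (np.float64(-62.0), np.float64(-97.0), np.float64(151.0)), (np.float64(-62.0), np.float64(-92.0), np.float64(151.0))]
w1 234 [(np.float64(-68.0), np.float64(-103.0), np.float64(151.0)), (np.float64(-67.0), np.float64(-97.0), np.float64(150.0)), (np.float64(-68.0), np.float64(-93.0), np.float64(151.0))]
w1 238 [(np.float64(11.0), np.float64(-47.0), np.float64(-39.0)), (np.float64(-73.0), np.float64(-98.0), np.float64(152.0)), (np.float64(-73.0), np.float64(-93.0), np.float64(152.0))]
w1 242 [(np.float64(10.0), np.float64(-45.0), np.float64(-44.0)), (np.float64(9.0), np.float64(-44.0), np.float64(-40.0)), (np.float64(6.0), np.float64(-44.0), np.float64(-34.0))]
w1 246 [(np.float64(9.0), np.float64(-45.0), np.float64(-45.0)), (np.float64(7.0), np.float64(-44.0), np.float64(-42.0)), (np.float64(3.0), np.float64(-44.0), np.float64(-34.0))]
[... 3602 characters left out ...]
loat64(11.0), np.float64(-25.0), np.float64(-54.0)), (np.float64(10.0), np.float64(-23.0), np.float64(-54.0)), (np.float64(9.0), np.float64(-22.0), np.float64(-51.0)), (np.float64(3.0), np.float64(-21.0), np.float64(-39.0))]
w3 254 [(np.float64(10.0), np.float64(-25.0), np.float64(-58.0)), (np.float64(10.0), np.float64(-23.0), np.float64(-57.0)), (np.float64(9.0), np.float64(-21.0), np.float64(-55.0)), (np.float64(1.0), np.float64(-21.0), np.float64(-39.0))]
w3 258 [(np.float64(10.0), np.float64(-24.0), np.float64(-62.0)), (np.float64(7.0), np.float64(-23.0), np.float64(-56.0)), (np.float64(6.0), np.float64(-21.0), np.float64(-55.0)), (np.float64(-2.0), np.float64(-21.0), np.float64(-40.0))]
```

The fingertips show at tool z ≈ −37 mm (depth, at two openings), so the real tips are about 37 mm above the reported TCP and the fingers closed above the rim without touching it. I'll go down further, watching the force.

Call:
{"op": "arm_command", "data": {
  "increments": [
    {"claw": 8.7, "travel": [0, 0, 0], "rotation": [0, 0, 0]},
    {"claw": 8.7, "travel": [0, 0, 0], "rotation": [0, 0, 0]},
    {"claw": 8.7, "travel": [0, 0, 0], "rotation": [0, 0, 0]},
    {"claw": 8.7, "travel": [0, 0, 0], "rotation": [0, 0, 0]},
    {"claw": 8.7, "travel": [0, 0, 0], "rotation": [0, 0, 0]},
    {"claw": 8.7, "travel": [0, 0, 0], "rotation": [0, 0, 0]},
    {"claw": 8.7, "travel": [0, 0, 0.6], "rotation": [0, 0, 0]},
    {"claw": 8.7, "travel": [0, 0, 0.6], "rotation": [0, 0, 0]},
    {"claw": 8.7, "travel": [0, 0, 0.6], "rotation": [0, 0, 0]},
    {"claw": 8.7, "travel": [0, 0, 0], "rotation": [0, 0, 0]}
  ]
}}

```text
time: 4.45
position: [0.4731, 0.1511, 0.0071]
eef_rot: [0.191, 0.982, -0.0, -0.001]
contact_force: [-0.2, 0.6, 0.1]
finger_gap: 0.0871
grip_force: 0.0
```

Call:
{"op": "arm_command", "data": {
  "increments": [
    {"claw": 8.7, "travel": [0, 0, 0.4], "rotation": [0, 0, 0]},
    {"claw": 8.7, "travel": [0, 0, 0.4], "rotation": [0, 0, 0]},
    {"claw": 8.7, "travel": [0, 0, 0], "rotation": [0, 0, 0]}
  ]
}}

```text
time: 4.75
position: [0.4737, 0.1511, -0.0003]
eef_rot: [0.191, 0.982, -0.0, -0.0]
contact_force: [-1.0, 0.2, -0.6]
finger_gap: 0.0872
grip_force: 0.0
```

```bash
python3 - <<'E'
from h import *
o,p,D,c,T,W=shot("w4");print(o['position'],o['contact_force'])
m=(D>0)&(D<.25)&(np.mgrid[:400,:640][0]>200)
for u in(236,240,244,248): # first finger pixel per column
    col=W[200:300,u];d=D[200:300,u]; k=np.argmax(d<.2); print(u,k+200,col[k].round(4))
print(band(W,D,(.474,.151),.027,.03,.042))
cv2.imwrite("pics/w4c.png",cv2.resize(p[130:330,200:450],None,fx=3,fy=3))
E
```

```text
[ 4.73674492e-01  1.51132324e-01 -3.47037815e-04] [-0.96687401  0.21716991 -0.56832355]
236 236 [0.4447 0.1074 0.0357]
240 235 [0.4457 0.1088 0.0333]
244 235 [0.4464 0.1112 0.0339]
248 238 [0.4489 0.1126 0.0341]
(array([0.474 , 0.1519]), 0.0252, 1704, array([0.0313, 0.0352, 0.0402]))
```

View pics/w4c.png

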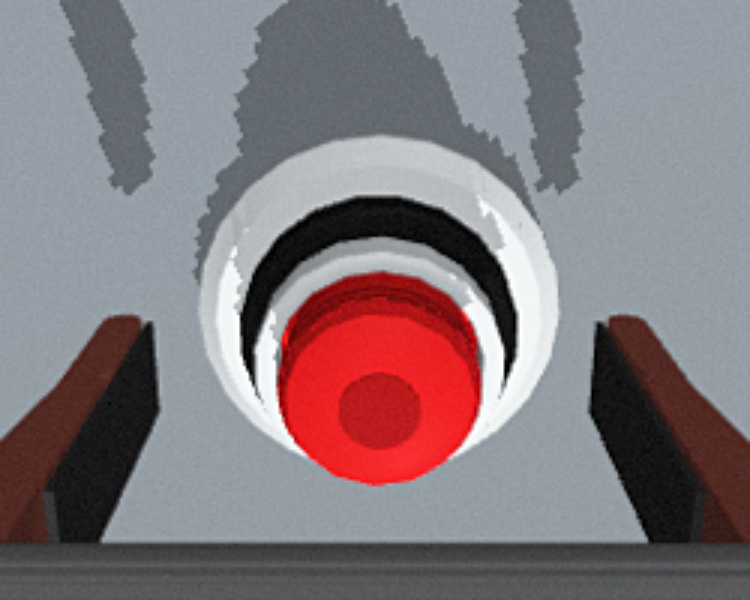

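Crop: fingers clear on both sides of the lamp, tips level with about the rim's top (z≈34 mm), no contact; so tip = reported TCP + 34–35 mm.

Call:
{"op": "arm_command", "data": {
  "increments": [
    {"claw": 8.7, "travel": [0, 0.05, 0.4], "rotation": [0, 0, 0]},
    {"claw": 8.7, "travel": [0, 0, 0.4], "rotation": [0, 0, 0]},
    {"claw": 8.7, "travel": [0, 0, 0], "rotation": [0, 0, 0]},
    {"claw": 4.2, "travel": [0, 0, 0], "rotation": [0, 0, 0]},
    {"claw": 4.2, "travel": [0, 0, 0], "rotation": [0, 0, 0]},
    {"claw": 4.2, "travel": [0, 0, 0], "rotation": [0, 0, 0]},
    {"claw": 4.2, "travel": [0, 0, 0], "rotation": [0, 0, 0]},
    {"claw": 4.2, "travel": [0, 0, 0], "rotation": [0, 0, 0]},
    {"claw": 4.2, "travel": [0, 0, 0], "rotation": [0, 0, 0]},
    {"claw": 4.2, "travel": [0, 0, 0], "rotation": [0, 0, 0]}
  ],
  "squeeze": 10
}}

```text
time: 5.8
position: [0.4743, 0.1517, -0.0078]
eef_rot: [0.191, 0.982, -0.0, 0.0]
contact_force: [-0.8, -0.0, 0.9]
finger_gap: 0.0494
grip_force: 10.0
```

Call:
{"op": "arm_command", "data": {
  "increments": [
    {"claw": 4.2, "travel": [0, 0, -0.5], "rotation": [0, 0, 0]},
    {"claw": 4.2, "travel": [0, 0, -1.0], "rotation": [0, 0, 0]},
    {"claw": 4.2, "travel": [0, 0, -1.5], "rotation": [0, 0, 0]},
    {"claw": 4.2, "travel": [0, 0, -2.0], "rotation": [0, 0, 0]},
    {"claw": 4.2, "travel": [0, 0, -2.0], "rotation": [0, 0, 0]},
    {"claw": 4.2, "travel": [0, 0, -1.0], "rotation": [0, 0, 0]},
    {"claw": 4.2, "travel": [0, 0, 0], "rotation": [0, 0, 0]}
  ]
}}

```text
time: 6.5
position: [0.4756, 0.152, 0.0739]
eef_rot: [0.191, 0.982, 0.001, 0.002]
contact_force: [-0.2, 0.5, -0.4]
finger_gap: 0.0491
grip_force: 10.0
```

```bash
python3 - <<'E'
from h import *
o,p,D,c,T,W=shot("w5");print(o['position'],o['finger_gap'],o['grip_force'])
print("lens top",band(W,D,(.474,.152),.03,.047,.056),"rim?",band(W,D,(.474,.152),.026,.095,.125))
print("flange",band(W,D,(.474,.152),.026,.024,.03),"gasket",band(W,D,(.474,.152),.033,.018,.0235))
print("green",band(W,D,(.473,.383),.06,.012,.025), totool(o,(.473,.384,.05)))
cv2.imwrite("pics/w5s.png",p)
E
```

```text
[0.47563377 0.15196707 0.0738756 ] 0.0491090758446038 9.99994074460119
lens top (array([0.474 , 0.1517]), 0.0182, 984, array([0.0475, 0.0497, 0.0516])) rim? (array([0.474, 0.152]), 0.0261, 2844, array([0.1095, 0.1166, 0.1184]))
flange (array([0.4742, 0.1517]), 0.0234, 487, array([0.0243, 0.0255, 0.0281])) gasket (array([0.4746, 0.1519]), 0.0301, 1002, array([0.02  , 0.0214, 0.0225]))
green (array([0.4728, 0.386 ]), 0.046, 10073, array([0.0158, 0.0172, 0.0184])) [ 8.93910535 21.41261156  2.39897918]
```

View pics/w5s.png

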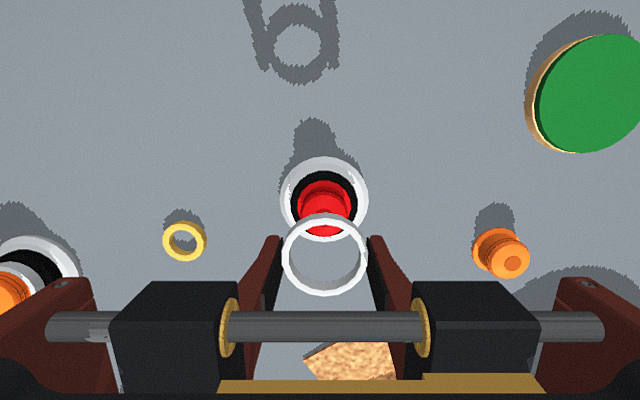

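Rim held level in the fingers (324,255); the lens and gasket stayed in place below. On to the green block.

Call:
{"op": "arm_command", "data": {
  "increments": [
    {"claw": 4.2, "travel": [1.3, 3.1, 0], "rotation": [0, 0, 0]},
    {"claw": 4.2, "travel": [1.7, 4.0, 0], "rotation": [0, 0, 0]},
    {"claw": 4.2, "travel": [1.7, 4.0, 0], "rotation": [0, 0, 0]},
    {"claw": 4.2, "travel": [1.7, 4.0, 0], "rotation": [0, 0, 0]},
    {"claw": 4.2, "travel": [1.6, 4.0, 1.0], "rotation": [0, 0, 0]},
    {"claw": 4.2, "travel": [1.0, 2.3, 1.5], "rotation": [0, 0, 0]},
    {"claw": 4.2, "travel": [0, 0, 2.0], "rotation": [0, 0, 0]},
    {"claw": 4.2, "travel": [0, 0, 1.5], "rotation": [0, 0, 0]},
    {"claw": 4.2, "travel": [0, 0, 0], "rotation": [0, 0, 0]},
    {"claw": 4.2, "travel": [0, 0, 0], "rotation": [0, 0, 0]}
  ]
}}

```text
time: 7.55
position: [0.4701, 0.3833, 0.0112]
eef_rot: [0.191, 0.982, -0.001, -0.001]
contact_force: [0.2, -0.0, -0.2]
finger_gap: 0.0496
grip_force: 10.0
```

```bash
python3 - <<'E'
from h import *
o,p,D,c,T,W=shot("w6");print(o['position'],o['finger_gap'],o['grip_force'],o['contact_force'])
hsv=cv2.cvtColor(p,cv2.COLOR_BGR2HSV);m=(cv2.inRange(hsv,(45,90,40),(80,255,255))>0)&(D>0)
q=W[m];print(cv2.minEnclosingCircle(q[:,:2].astype(np.float32)),np.median(q[:,2]),q.min(0),q.max(0))
print(totool(o,(.473,.385,-.0155)))
E
```

```text
[0.47014172 0.38328482 0.01120495] 0.049571644192200205 9.999859852250665 [ 0.15459096 -0.00777272 -0.24693492]
((0.4782295525074005, 0.387199342250824), 0.05079912394285202) 0.017511845698689438 [ 0.42767061  0.34448235 -0.00140317] [0.52889683 0.43112374 0.06785304]
[-0.20433489  0.27126596  2.66970396]
```

Call:
{"op": "arm_command", "data": {
  "increments": [
    {"claw": 4.2, "travel": [-0.2, 0.3, 1.0], "rotation": [0, 0, 0]},
    {"claw": 4.2, "travel": [0, 0, 0.8], "rotation": [0, 0, 0]},
    {"claw": 4.2, "travel": [0, 0, 0.4], "rotation": [0, 0, 0]},
    {"claw": 4.2, "travel": [0, 0, 0.2], "rotation": [0, 0, 0]},
    {"claw": 4.2, "travel": [0, 0, 0.1], "rotation": [0, 0, 0]},
    {"claw": 4.2, "travel": [0, 0, 0], "rotation": [0, 0, 0]},
    {"claw": 4.2, "travel": [0, 0, 0], "rotation": [0, 0, 0]}
  ]
}}

```text
time: 8.3
position: [0.474, 0.3859, -0.0127]
eef_rot: [0.191, 0.982, 0.0, 0.0]
contact_force: [-0.4, -0.0, -0.3]
finger_gap: 0.0489
grip_force: 10.0
```

Call:
{"op": "arm_command", "data": {
  "increments": [
    {"claw": 4.2, "travel": [0, 0, 0.1], "rotation": [0, 0, 0]},
    {"claw": 4.2, "travel": [0, 0, 0.1], "rotation": [0, 0, 0]},
    {"claw": 4.2, "travel": [0, 0, 0], "rotation": [0, 0, 0]},
    {"claw": 4.2, "travel": [0, 0, 0], "rotation": [0, 0, 0]}
  ]
}}

```text
time: 8.7
position: [0.4739, 0.3859, -0.0148]
eef_rot: [0.191, 0.982, -0.0, 0.0]
contact_force: [-0.4, -0.7, 0.3]
finger_gap: 0.0493
grip_force: 10.0
```

Call:
{"op": "arm_command", "data": {
  "increments": [
    {"claw": 4.2, "travel": [0, 0, 0.1], "rotation": [0, 0, 0]},
    {"claw": 4.2, "travel": [0, 0, 0], "rotation": [0, 0, 0]},
    {"claw": 4.2, "travel": [0, 0, 0], "rotation": [0, 0, 0]}
  ]
}}

```text
time: 9.0
position: [0.474, 0.3859, -0.0152]
eef_rot: [0.191, 0.982, 0.0, 0.0]
contact_force: [-0.8, -1.7, 6.2]
finger_gap: 0.0489
grip_force: 12.9
```

Call:
{"op": "arm_command", "data": {
  "increments": [
    {"claw": 5.2, "travel": [0, 0, 0], "rotation": [0, 0, 0]},
    {"claw": 5.8, "travel": [0, 0, 0], "rotation": [0, 0, 0]},
    {"claw": 6.6, "travel": [0, 0, 0], "rotation": [0, 0, 0]},
    {"claw": 6.6, "travel": [0, 0, 0], "rotation": [0, 0, 0]},
    {"claw": 6.6, "travel": [0, 0, -1.0], "rotation": [0, 0, 0]},
    {"claw": 6.6, "travel": [0, 0, -3.0], "rotation": [0, 0, 0]},
    {"claw": 6.6, "travel": [0, 0, -4.0], "rotation": [0, 0, 0]},
    {"claw": 6.6, "travel": [0, 0, -1.5], "rotation": [0, 0, 0]},
    {"claw": 6.6, "travel": [0, 0, 0], "rotation": [0, 0, 0]}
  ]
}}

```text
time: 9.9
position: [0.475, 0.3863, 0.0817]
eef_rot: [0.191, 0.982, 0.001, 0.001]
contact_force: [0.9, -0.5, 0.0]
finger_gap: 0.0654
grip_force: 0.0
```

```bash
python3 - <<'E'
from h import *
o,p,D,c,T,W=shot("w7");print(o['position'],o['finger_gap'],o['grip_force'],o['contact_force'])
print("rim",band(W,D,(.474,.386),.04,.022,.04))
print(totool(o,(.4741,.1517,.075)))
E
```

```text
[0.47498678 0.3862538  0.08168848] 0.06541933256449074 0.0 [ 0.90368648 -0.45202769  0.033274  ]
rim (array([0.4738, 0.3858]), 0.025, 902, array([0.0235, 0.0271, 0.0283]))
[ -8.6970526  -21.78454955   0.63619671]
```

Call:
{"op": "arm_command", "data": {
  "increments": [
    {"claw": 6.6, "travel": [-1.5, -3.8, 0], "rotation": [0, 0, 0]},
    {"claw": 6.6, "travel": [-1.6, -4.0, 0], "rotation": [0, 0, 0]},
    {"claw": 6.6, "travel": [-1.6, -4.0, 0], "rotation": [0, 0, 0]},
    {"claw": 6.6, "travel": [-1.6, -4.0, 0], "rotation": [0, 0, 0]},
    {"claw": 6.6, "travel": [-1.6, -4.0, 0.2], "rotation": [0, 0, 0]},
    {"claw": 6.6, "travel": [-0.8, -2.0, 0.4], "rotation": [0, 0, 0]},
    {"claw": 6.6, "travel": [0, 0, 2.0], "rotation": [0, 0, 0]},
    {"claw": 6.6, "travel": [0, 0, 0], "rotation": [0, 0, 0]},
    {"claw": 6.6, "travel": [0, 0, 0], "rotation": [0, 0, 0]}
  ]
}}

```text
time: 10.85
position: [0.4712, 0.1509, 0.052]
eef_rot: [0.191, 0.982, -0.001, -0.002]
contact_force: [-0.1, -0.1, -0.3]
finger_gap: 0.0663
grip_force: 0.0
```

```bash
python3 - <<'E'
from h import *
o,p,D,c,T,W=shot("w8");print(o['position'],o['finger_gap'])
print("lens",band(W,D,(.474,.152),.026,.04,.054),"flange",band(W,D,(.474,.152),.026,.0235,.03))
print(totool(o,(.4742,.1518,-.005)))
E
```

```text
[0.47121597 0.1508603  0.05199707] 0.06628330746497327
lens (array([0.4745, 0.1518]), 0.0197, 2076, array([0.0441, 0.0497, 0.0521])) flange (array([0.474 , 0.1518]), 0.0233, 593, array([0.0242, 0.0255, 0.0281]))
[-0.26053548  0.21117489  5.69842617]
```

Call:
{"op": "arm_command", "data": {
  "increments": [
    {"claw": 6.6, "travel": [-0.2, 0.1, 1.5], "rotation": [0, 0, 0]},
    {"claw": 6.6, "travel": [0, 0, 2.0], "rotation": [0, 0, 0]},
    {"claw": 6.6, "travel": [0, 0, 1.5], "rotation": [0, 0, 0]},
    {"claw": 6.6, "travel": [0, 0, 0.5], "rotation": [0, 0, 0]},
    {"claw": 6.6, "travel": [0, 0, 0.2], "rotation": [0, 0, 0]},
    {"claw": 6.6, "travel": [0, 0, 0], "rotation": [0, 0, 0]},
    {"claw": 6.6, "travel": [0, 0, 0], "rotation": [0, 0, 0]}
  ]
}}

```text
time: 11.6
position: [0.4758, 0.1516, -0.0031]
eef_rot: [0.191, 0.982, 0.0, 0.001]
contact_force: [0.3, -0.3, 0.4]
finger_gap: 0.0662
grip_force: 0.0
```

Call:
{"op": "arm_command", "data": {
  "increments": [
    {"claw": 6.6, "travel": [0.1, 0, 0.2], "rotation": [0, 0, 0]},
    {"claw": 3.0, "travel": [0, 0, 0], "rotation": [0, 0, 0]},
    {"claw": 3.0, "travel": [0, 0, 0], "rotation": [0, 0, 0]},
    {"claw": 3.0, "travel": [0, 0, 0], "rotation": [0, 0, 0]},
    {"claw": 3.0, "travel": [0, 0, 0], "rotation": [0, 0, 0]},
    {"claw": 3.0, "travel": [0, 0, 0], "rotation": [0, 0, 0]},
    {"claw": 3.0, "travel": [0, 0, 0], "rotation": [0, 0, 0]}
  ],
  "squeeze": 10
}}

```text
time: 12.3
position: [0.4743, 0.1517, -0.0058]
eef_rot: [0.191, 0.982, -0.0, 0.0]
contact_force: [1.1, 0.4, 2.1]
finger_gap: 0.0382
grip_force: 10.0
```

Call:
{"op": "arm_command", "data": {
  "increments": [
    {"claw": 3.0, "travel": [0, 0, -0.5], "rotation": [0, 0, 0]},
    {"claw": 3.0, "travel": [0, 0, -1.0], "rotation": [0, 0, 0]},
    {"claw": 3.0, "travel": [0, 0, -1.5], "rotation": [0, 0, 0]},
    {"claw": 3.0, "travel": [0, 0, -2.0], "rotation": [0, 0, 0]},
    {"claw": 3.0, "travel": [0, 0, -2.0], "rotation": [0, 0, 0]},
    {"claw": 3.0, "travel": [0, 0, -1.0], "rotation": [0, 0, 0]},
    {"claw": 3.0, "travel": [0, 0, 0], "rotation": [0, 0, 0]}
  ]
}}

```text
time: 13.0
position: [0.4756, 0.1519, 0.0759]
eef_rot: [0.191, 0.982, 0.001, 0.002]
contact_force: [-0.2, 0.2, -0.3]
finger_gap: 0.0381
grip_force: 10.0
```

```bash
python3 - <<'E'
from h import *
o,p,D,c,T,W=shot("w9");print(o['position'],o['finger_gap'],o['grip_force'])
print("gasket",band(W,D,(.474,.152),.033,.018,.0235),"post",band(W,D,(.474,.152),.02,.03,.042),"lens",band(W,D,(.474,.152),.03,.07,.14))
print(totool(o,(.68,-.125,.075)))
cv2.imwrite("pics/w9c.png",p[80:380,140:540])
E
```

```text
[0.47558378 0.1519428  0.07586252] 0.038050217812667035 9.999941429123282
gasket (array([0.474 , 0.1519]), 0.0298, 1495, array([0.0198, 0.0214, 0.0225])) post (array([0.4737, 0.152 ]), 0.0087, 246, array([0.0313, 0.0375, 0.0388])) lens (array([0.4668, 0.1551]), 0.0283, 6122, array([0.1067, 0.1303, 0.1347]))
[-29.32348735 -18.02647042   0.14124619]
```

View pics/w9c.png

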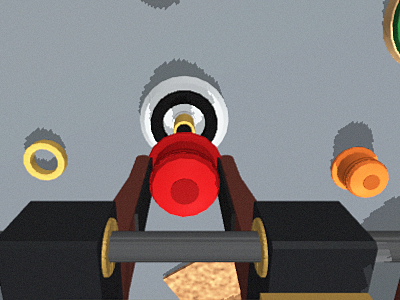

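Lens held at crop (184,175); the gasket and brass post remain on the base. To the tray.

Call:
{"op": "arm_command", "data": {
  "increments": [
    {"claw": 3.0, "travel": [-2.3, -1.4, 0], "rotation": [0, 0, 0]},
    {"claw": 3.0, "travel": [-3.0, -1.8, 0], "rotation": [0, 0, 0]},
    {"claw": 3.0, "travel": [-3.0, -1.9, 0], "rotation": [0, 0, 0]},
    {"claw": 3.0, "travel": [-3.0, -1.9, 0], "rotation": [0, 0, 0]},
    {"claw": 3.0, "travel": [-3.0, -1.9, 0], "rotation": [0, 0, 0]},
    {"claw": 3.0, "travel": [-3.0, -1.9, 0], "rotation": [0, 0, 0]},
    {"claw": 3.0, "travel": [-3.0, -1.9, 0], "rotation": [0, 0, 0]},
    {"claw": 3.0, "travel": [-3.0, -1.8, 0], "rotation": [0, 0, 0]},
    {"claw": 3.0, "travel": [-3.0, -1.8, 0], "rotation": [0, 0, 0]},
    {"claw": 3.0, "travel": [-3.0, -1.7, 0], "rotation": [0, 0, 0]},
    {"claw": 3.0, "travel": [0, 0, 0], "rotation": [0, 0, 0]},
    {"claw": 3.0, "travel": [0, 0, 0], "rotation": [0, 0, 0]}
  ]
}}

```text
time: 14.25
position: [0.6776, -0.1251, 0.0724]
eef_rot: [0.191, 0.982, 0.0, -0.001]
contact_force: [0.1, 1.2, -0.5]
finger_gap: 0.0382
grip_force: 10.0
```

```bash
python3 - <<'E'
from h import *
o,p,D,c,T,W=shot("w10");print(o['position'],o['finger_gap'],o['grip_force'])
hsv=cv2.cvtColor(p,cv2.COLOR_BGR2HSV);m=(cv2.inRange(hsv,(106,150,50),(128,255,255))>0)&(D>0)
m&=(abs(W[...,0]-.68)<.09)&(abs(W[...,1]+.125)<.1)
for a,b in((-.002,.008),(.022,.036)):
    q=W[m&(W[...,2]>a)&(W[...,2]<b)];print(len(q),cv2.minAreaRect(q[:,:2].astype(np.float32)),np.median(q[:,2]))
print(totool(o,(.68,-.125,-.023)))
E
```

```text
[ 0.67757098 -0.12511027  0.07239557] 0.0382262336353965 10.0000165309757
7599 ((0.6686807870864868, -0.11971288174390793), (0.1286306381225586, 0.09977682679891586), 66.33042907714844) 0.0033647455334472887
2017 ((0.6674119830131531, -0.11600746959447861), (0.11904624849557877, 0.09356299787759781), 58.06531524658203) 0.029779757723502914
[-0.24786826  0.10236729  9.53888658]
```

View pics/w10.png

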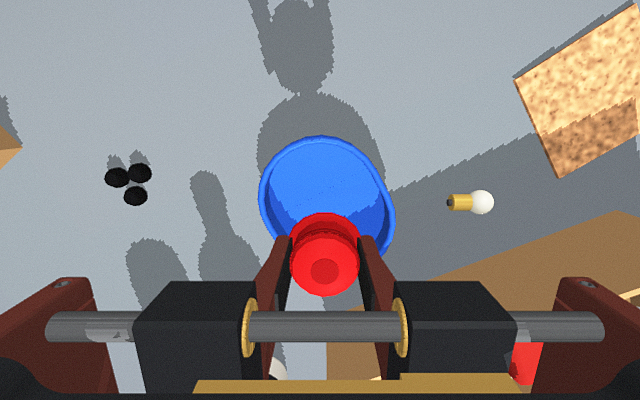

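Lens is over the tray (tray rim around (325,205)), partly hiding it. Before going down I check what tall things stand near the gripper body.

```bash
python3 - <<'E'
from h import *
o=get_obs();Rm=R.from_quat(o['eef_rot']).as_matrix()
def near(x,y,h0=.06):
  for n in("top","side"):
    D=np.load(n+"0.npy");c=get_calibration(n);W=cloud(c,c['pose'],D)
    q=W[(D>0)&(W[...,2]>h0)&(W[...,2]<.4)]
    t=(q-np.array([x,y,0]))@Rm
    dx=np.maximum(abs(t[:,0])-.0375,0);dy=np.maximum(abs(t[:,1])-.089,0);d=np.hypot(dx,dy)
    k=np.argsort(d)[:3];print(n,d[k].round(3),q[k].round(3).tolist())
near(.68,-.125);print();near(.677,.116);print();near(.48,-.435)
E
```

```text
top [0.044 0.044 0.044] [[0.792, -0.051, 0.091], [0.793, -0.054, 0.09], [0.793, -0.058, 0.078]]
side [0.047 0.047 0.047] [[0.795, -0.052, 0.086], [0.795, -0.06, 0.078], [0.795, -0.052, 0.07]]

top [0.062 0.062 0.063] [[0.788, 0.124, 0.09], [0.787, 0.122, 0.08], [0.789, 0.123, 0.062]]
side [0.063 0.063 0.064] [[0.79, 0.127, 0.086], [0.791, 0.127, 0.066], [0.79, 0.124, 0.085]]

top [0.075 0.075 0.076] [[0.478, -0.607, 0.065], [0.487, -0.607, 0.065], [0.467, -0.606, 0.066]]
side [0.092 0.093 0.093] [[0.583, -0.528, 0.081], [0.586, -0.52, 0.088], [0.584, -0.525, 0.088]]
```

Call:
{"op": "arm_command", "data": {
  "increments": [
    {"claw": 3.0, "travel": [-0.2, 0, 2.0], "rotation": [0, 0, 0]},
    {"claw": 3.0, "travel": [0, 0, 2.5], "rotation": [0, 0, 0]},
    {"claw": 3.0, "travel": [0, 0, 2.0], "rotation": [0, 0, 0]},
    {"claw": 3.0, "travel": [0, 0, 1.5], "rotation": [0, 0, 0]},
    {"claw": 3.0, "travel": [0, 0, 0.8], "rotation": [0, 0, 0]},
    {"claw": 3.0, "travel": [0, 0, 0.2], "rotation": [0, 0, 0]},
    {"claw": 3.0, "travel": [0, 0, 0], "rotation": [0, 0, 0]},
    {"claw": 3.0, "travel": [0, 0, 0], "rotation": [0, 0, 0]},
    {"claw": 3.0, "travel": [0, 0, 0], "rotation": [0, 0, 0]}
  ]
}}

```text
time: 15.2
position: [0.6812, -0.1259, -0.0148]
eef_rot: [0.191, 0.982, -0.0, 0.001]
contact_force: [-0.1, -0.7, 0.2]
finger_gap: 0.038
grip_force: 10.0
```

Call:
{"op": "arm_command", "data": {
  "increments": [
    {"claw": 3.0, "travel": [0, 0, 0.3], "rotation": [0, 0, 0]},
    {"claw": 3.0, "travel": [0, 0, 0.2], "rotation": [0, 0, 0]},
    {"claw": 3.0, "travel": [0, 0, 0.1], "rotation": [0, 0, 0]},
    {"claw": 3.0, "travel": [0, 0, 0], "rotation": [0, 0, 0]},
    {"claw": 3.0, "travel": [0, 0, 0], "rotation": [0, 0, 0]}
  ]
}}

```text
time: 15.7
position: [0.6803, -0.1257, -0.0219]
eef_rot: [0.191, 0.982, -0.0, -0.0]
contact_force: [-0.3, -0.6, 1.0]
finger_gap: 0.0381
grip_force: 10.0
```

Call:
{"op": "arm_command", "data": {
  "increments": [
    {"claw": 3.0, "travel": [0, 0, 0.1], "rotation": [0, 0, 0]},
    {"claw": 3.0, "travel": [0, 0, 0.1], "rotation": [0, 0, 0]},
    {"claw": 3.0, "travel": [0, 0, 0], "rotation": [0, 0, 0]},
    {"claw": 3.0, "travel": [0, 0, 0], "rotation": [0, 0, 0]}
  ]
}}

```text
time: 16.1
position: [0.6805, -0.1257, -0.0237]
eef_rot: [0.191, 0.982, -0.0, 0.0]
contact_force: [-0.3, 0.3, 0.2]
finger_gap: 0.0379
grip_force: 10.0
```

Call:
{"op": "arm_command", "data": {
  "increments": [
    {"claw": 3.0, "travel": [0, 0, 0.1], "rotation": [0, 0, 0]},
    {"claw": 3.0, "travel": [0, 0, 0], "rotation": [0, 0, 0]},
    {"claw": 3.0, "travel": [0, 0, 0], "rotation": [0, 0, 0]}
  ]
}}

```text
time: 16.4
position: [0.6806, -0.1257, -0.0238]
eef_rot: [0.191, 0.982, -0.0, 0.0]
contact_force: [-1.1, 0.4, 8.0]
finger_gap: 0.0383
grip_force: 10.0
```

Touchdown (8 N). Release and rise.

Call:
{"op": "arm_command", "data": {
  "increments": [
    {"claw": 4.0, "travel": [0, 0, 0], "rotation": [0, 0, 0]},
    {"claw": 4.6, "travel": [0, 0, 0], "rotation": [0, 0, 0]},
    {"claw": 5.4, "travel": [0, 0, 0], "rotation": [0, 0, 0]},
    {"claw": 5.4, "travel": [0, 0, 0], "rotation": [0, 0, 0]},
    {"claw": 5.4, "travel": [0, 0, -1.0], "rotation": [0, 0, 0]},
    {"claw": 5.4, "travel": [0, 0, -3.0], "rotation": [0, 0, 0]},
    {"claw": 5.4, "travel": [0, 0, -4.0], "rotation": [0, 0, 0]},
    {"claw": 8.7, "travel": [0, 0, -3.5], "rotation": [0, 0, 0]},
    {"claw": 8.7, "travel": [0, 0, 0], "rotation": [0, 0, 0]},
    {"claw": 8.7, "travel": [0, 0, 0], "rotation": [0, 0, 0]}
  ]
}}

```text
time: 17.4
position: [0.6812, -0.1259, 0.0918]
eef_rot: [0.191, 0.982, -0.0, 0.001]
contact_force: [-0.3, 0.4, -0.8]
finger_gap: 0.0744
grip_force: 0.0
```

```bash
python3 - <<'E'
from h import *
o,p,D,c,T,W=shot("w11");print(o['position'],o['finger_gap'],o['contact_force'])
print("lens",band(W,D,(.68,-.125),.035,.026,.05),band(W,D,(.68,-.125),.03,.0065,.012))
print(totool(o,(.474,.1518,.07)))
E
```

```text
[ 0.68122445 -0.12586902  0.09176718] 0.07436221227532652 [-0.32696058  0.44878257 -0.8127482 ]
lens (array([ 0.6804, -0.126 ]), 0.0194, 1302, array([0.0271, 0.0318, 0.0342])) (array([ 0.68 , -0.126]), 0.0229, 329, array([0.0067, 0.0076, 0.0097]))
[29.61699414 17.98837472  2.1001597 ]
```

View pics/w11.png

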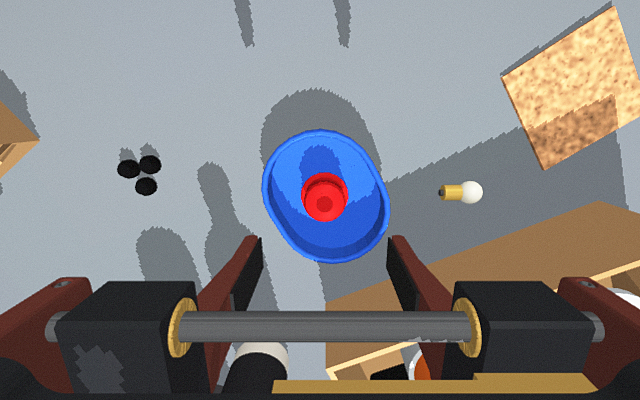

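The lens stands upright on the tray floor, centred at (325,198). Back for the gasket.

Call:
{"op": "arm_command", "data": {
  "increments": [
    {"claw": 8.7, "travel": [2.5, 1.5, 0], "rotation": [0, 0, 0]},
    {"claw": 8.7, "travel": [3.0, 1.8, 0], "rotation": [0, 0, 0]},
    {"claw": 8.7, "travel": [3.0, 1.8, 0], "rotation": [0, 0, 0]},
    {"claw": 8.7, "travel": [3.0, 1.8, 0], "rotation": [0, 0, 0]},
    {"claw": 8.7, "travel": [3.0, 1.8, 0], "rotation": [0, 0, 0]},
    {"claw": 8.7, "travel": [3.0, 1.8, 0], "rotation": [0, 0, 0]},
    {"claw": 8.7, "travel": [3.0, 1.9, 0.3], "rotation": [0, 0, 0]},
    {"claw": 8.7, "travel": [3.0, 1.9, 0.6], "rotation": [0, 0, 0]},
    {"claw": 8.7, "travel": [3.0, 1.9, 0.6], "rotation": [0, 0, 0]},
    {"claw": 8.7, "travel": [3.0, 1.8, 0.6], "rotation": [0, 0, 0]},
    {"claw": 8.7, "travel": [0, 0, 1.0], "rotation": [0, 0, 0]},
    {"claw": 8.7, "travel": [0, 0, 0], "rotation": [0, 0, 0]}
  ]
}}

```text
time: 18.65
position: [0.4719, 0.1516, 0.0571]
eef_rot: [0.19, 0.982, -0.001, -0.002]
contact_force: [-0.3, -0.5, -0.5]
finger_gap: 0.087
grip_force: 0.0
```

```bash
python3 - <<'E'
from h import *
o,p,D,c,T,W=shot("w12");print(o['position'],o['finger_gap'])
print("gasket",band(W,D,(.474,.152),.033,.018,.0235),"post",band(W,D,(.474,.152),.02,.03,.042))
print(totool(o,(.474,.152,-.020)))
E
```

```text
[0.4718996  0.1516133  0.05709362] 0.0870409099309312
gasket (array([0.4743, 0.1518]), 0.03, 2406, array([0.0196, 0.0214, 0.0225])) post (array([0.4743, 0.1516]), 0.0091, 441, array([0.0325, 0.0376, 0.0388]))
[-0.20885179  0.13538603  7.70830286]
```

Call:
{"op": "arm_command", "data": {
  "increments": [
    {"claw": 8.7, "travel": [-0.1, 0.1, 2.0], "rotation": [0, 0, 0]},
    {"claw": 8.7, "travel": [0, 0, 2.5], "rotation": [0, 0, 0]},
    {"claw": 8.7, "travel": [0, 0, 1.8], "rotation": [0, 0, 0]},
    {"claw": 8.7, "travel": [0, 0, 0.8], "rotation": [0, 0, 0]},
    {"claw": 8.7, "travel": [0, 0, 0.2], "rotation": [0, 0, 0]},
    {"claw": 8.7, "travel": [0, 0, 0], "rotation": [0, 0, 0]},
    {"claw": 8.7, "travel": [0, 0, 0], "rotation": [0, 0, 0]},
    {"claw": 8.7, "travel": [0, 0, 0], "rotation": [0, 0, 0]}
  ]
}}

```text
time: 19.5
position: [0.4763, 0.1523, -0.0131]
eef_rot: [0.191, 0.982, 0.0, 0.001]
contact_force: [0.3, 0.3, -0.0]
finger_gap: 0.0871
grip_force: 0.0
```

Call:
{"op": "arm_command", "data": {
  "increments": [
    {"claw": 8.7, "travel": [0.1, 0, 0.3], "rotation": [0, 0, 0]},
    {"claw": 8.7, "travel": [0, 0, 0.1], "rotation": [0, 0, 0]},
    {"claw": 8.7, "travel": [0, 0, 0], "rotation": [0, 0, 0]},
    {"claw": 8.7, "travel": [0, 0, 0], "rotation": [0, 0, 0]}
  ]
}}

```text
time: 19.9
position: [0.4745, 0.1527, -0.0179]
eef_rot: [0.191, 0.982, -0.0, -0.0]
contact_force: [0.1, 0.4, -0.8]
finger_gap: 0.087
grip_force: 0.0
```

Call:
{"op": "arm_command", "data": {
  "increments": [
    {"claw": 8.7, "travel": [0, -0.05, 0.1], "rotation": [0, 0, 0]},
    {"claw": 5.2, "travel": [0, 0, 0], "rotation": [0, 0, 0]},
    {"claw": 5.2, "travel": [0, 0, 0], "rotation": [0, 0, 0]},
    {"claw": 5.2, "travel": [0, 0, 0], "rotation": [0, 0, 0]},
    {"claw": 5.2, "travel": [0, 0, 0], "rotation": [0, 0, 0]},
    {"claw": 5.2, "travel": [0, 0, 0], "rotation": [0, 0, 0]},
    {"claw": 5.2, "travel": [0, 0, 0], "rotation": [0, 0, 0]}
  ],
  "squeeze": 10
}}

```text
time: 20.6
position: [0.4744, 0.1521, -0.0189]
eef_rot: [0.191, 0.982, -0.0, -0.0]
contact_force: [-0.2, 0.5, 0.5]
finger_gap: 0.0598
grip_force: 10.0
```

Call:
{"op": "arm_command", "data": {
  "increments": [
    {"claw": 5.2, "travel": [0, 0, -0.5], "rotation": [0, 0, 0]},
    {"claw": 5.2, "travel": [0, 0, -1.0], "rotation": [0, 0, 0]},
    {"claw": 5.2, "travel": [0, 0, -2.0], "rotation": [0, 0, 0]},
    {"claw": 5.2, "travel": [0, 0, -2.0], "rotation": [0, 0, 0]},
    {"claw": 5.2, "travel": [0, 0, -2.0], "rotation": [0, 0, 0]},
    {"claw": 5.2, "travel": [0, 0, -2.0], "rotation": [0, 0, 0]},
    {"claw": 5.2, "travel": [-2.0, 0.4, 0], "rotation": [0, 0, 0]},
    {"claw": 5.2, "travel": [-3.0, 0.6, 0], "rotation": [0, 0, 0]},
    {"claw": 5.2, "travel": [-4.0, 0.8, 0], "rotation": [0, 0, 0]},
    {"claw": 5.2, "travel": [-4.0, 0.8, 0], "rotation": [0, 0, 0]},
    {"claw": 5.2, "travel": [0, 0, 0], "rotation": [0, 0, 0]}
  ]
}}

```text
time: 21.7
position: [0.6114, 0.1266, 0.0777]
eef_rot: [0.191, 0.981, 0.001, 0.004]
contact_force: [-0.4, 0.3, -0.7]
finger_gap: 0.0595
grip_force: 10.0
```

```bash
python3 - <<'E'
from h import *
o,p,D,c,T,W=shot("w13");print(o['position'],o['finger_gap'],o['grip_force'])
hsv=cv2.cvtColor(p,cv2.COLOR_BGR2HSV);m=(D>0)&(cv2.inRange(hsv,(5,70,60),(22,255,255))>0)&(abs(W[...,0]-.68)<.075)&(abs(W[...,1]-.115)<.075)&(W[...,2]<.012)
q=W[m];print(len(q),cv2.minAreaRect(q[:,:2].astype(np.float32)),np.median(q[:,2]))
for n in("top","side"):
    c=get_calibration(n);D0=np.load(n+"0.npy");W0=cloud(c,c['pose'],D0);h=cv2.cvtColor(cv2.imread(f"pics/{n}0.png"),cv2.COLOR_BGR2HSV)
    m=(D0>0)&(cv2.inRange(h,(5,70,60),(22,255,255))>0)&(abs(W0[...,0]-.68)<.075)&(abs(W0[...,1]-.115)<.075)&(W0[...,2]<.012)
    print(n,cv2.minAreaRect(W0[m][:,:2].astype(np.float32)))
print(totool(o,(.677,.116,.03)))
E
```

```text
[0.61139508 0.12659671 0.07773696] 0.05950613806249197 9.999688798561692
3896 ((0.6797926425933838, 0.11753839999437332), (0.10322028398513794, 0.102155901491642), 11.782766342163086) 0.003555556345721217
top ((0.6772382855415344, 0.11734859645366669), (0.10257796943187714, 0.1021386981010437), 11.368799209594727)
side ((0.6770841479301453, 0.11648566275835037), (0.10201282054185867, 0.1026584655046463), 11.172500610351562)
[-6.4454019   1.47026893  4.8214347 ]
```

View pics/w13.png

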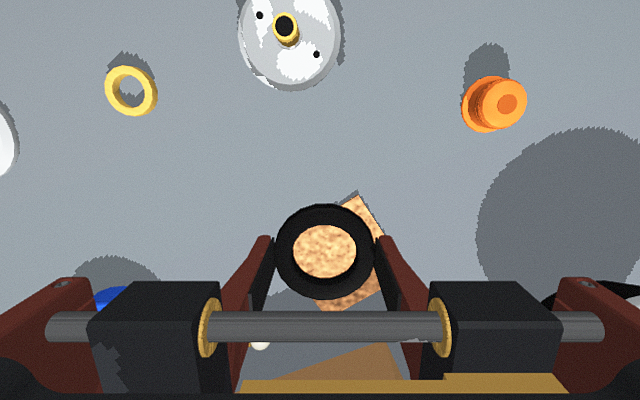

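Gasket held flat at (325,252); base with its brass post stayed at (287,28). Cork centre measured at (0.678, 0.117) by all three cameras.

Call:
{"op": "arm_command", "data": {
  "increments": [
    {"claw": 5.2, "travel": [-3.0, 0.8, 0], "rotation": [0, 0, 0]},
    {"claw": 5.2, "travel": [-2.6, 0.6, 0], "rotation": [0, 0, 0]},
    {"claw": 5.2, "travel": [-0.9, 0.2, 2.0], "rotation": [0, 0, 0]},
    {"claw": 5.2, "travel": [0, 0, 2.5], "rotation": [0, 0, 0]},
    {"claw": 5.2, "travel": [0, 0, 2.0], "rotation": [0, 0, 0]},
    {"claw": 5.2, "travel": [0, 0, 1.5], "rotation": [0, 0, 0]},
    {"claw": 5.2, "travel": [0, 0, 0.8], "rotation": [0, 0, 0]},
    {"claw": 5.2, "travel": [0, 0, 0.4], "rotation": [0, 0, 0]},
    {"claw": 5.2, "travel": [0, 0, 0], "rotation": [0, 0, 0]},
    {"claw": 5.2, "travel": [0, 0, 0], "rotation": [0, 0, 0]},
    {"claw": 5.2, "travel": [0, 0, 0], "rotation": [0, 0, 0]}
  ]
}}

```text
time: 22.85
position: [0.6717, 0.1182, -0.0149]
eef_rot: [0.191, 0.982, 0.0, 0.001]
contact_force: [1.1, 0.8, -0.6]
finger_gap: 0.0595
grip_force: 10.0
```

Call:
{"op": "arm_command", "data": {
  "increments": [
    {"claw": 5.2, "travel": [-0.5, 0.1, 0.4], "rotation": [0, 0, 0]},
    {"claw": 5.2, "travel": [0, 0, 0.3], "rotation": [0, 0, 0]},
    {"claw": 5.2, "travel": [0, 0, 0.2], "rotation": [0, 0, 0]},
    {"claw": 5.2, "travel": [0, 0, 0.1], "rotation": [0, 0, 0]},
    {"claw": 5.2, "travel": [0, 0, 0], "rotation": [0, 0, 0]},
    {"claw": 5.2, "travel": [0, 0, 0], "rotation": [0, 0, 0]}
  ]
}}

```text
time: 23.45
position: [0.6759, 0.1171, -0.0259]
eef_rot: [0.191, 0.982, -0.0, -0.0]
contact_force: [0.1, 0.1, 0.2]
finger_gap: 0.0595
grip_force: 10.0
```

Call:
{"op": "arm_command", "data": {
  "increments": [
    {"claw": 5.2, "travel": [0, 0, 0.1], "rotation": [0, 0, 0]},
    {"claw": 5.2, "travel": [0, 0, 0], "rotation": [0, 0, 0]},
    {"claw": 5.2, "travel": [0, 0, 0], "rotation": [0, 0, 0]}
  ]
}}

```text
time: 23.75
position: [0.676, 0.1171, -0.0268]
eef_rot: [0.191, 0.982, -0.0, 0.0]
contact_force: [-0.6, -0.0, 0.4]
finger_gap: 0.0601
grip_force: 10.0
```

Call:
{"op": "arm_command", "data": {
  "increments": [
    {"claw": 5.2, "travel": [0, 0, 0.1], "rotation": [0, 0, 0]},
    {"claw": 5.2, "travel": [0, 0, 0], "rotation": [0, 0, 0]},
    {"claw": 5.2, "travel": [0, 0, 0], "rotation": [0, 0, 0]}
  ]
}}

```text
time: 24.05
position: [0.6761, 0.1172, -0.0269]
eef_rot: [0.191, 0.982, -0.0, 0.0]
contact_force: [-1.6, -0.0, 6.6]
finger_gap: 0.0594
grip_force: 10.0
```

Touchdown. Release, rise, and head back to the base.

Call:
{"op": "arm_command", "data": {
  "increments": [
    {"claw": 6.2, "travel": [0, 0, 0], "rotation": [0, 0, 0]},
    {"claw": 6.8, "travel": [0, 0, 0], "rotation": [0, 0, 0]},
    {"claw": 7.6, "travel": [0, 0, 0], "rotation": [0, 0, 0]},
    {"claw": 7.6, "travel": [0, 0, 0], "rotation": [0, 0, 0]},
    {"claw": 7.6, "travel": [0, 0, -1.0], "rotation": [0, 0, 0]},
    {"claw": 7.6, "travel": [0, 0, -3.0], "rotation": [0, 0, 0]},
    {"claw": 7.6, "travel": [0, 0, -4.0], "rotation": [0, 0, 0]},
    {"claw": 5.0, "travel": [0, 0, -3.0], "rotation": [0, 0, 0]},
    {"claw": 5.0, "travel": [0, 0, 0], "rotation": [0, 0, 0]}
  ]
}}

```text
time: 24.95
position: [0.6801, 0.1175, 0.0882]
eef_rot: [0.191, 0.982, 0.001, 0.005]
contact_force: [0.4, 0.3, 0.8]
finger_gap: 0.0633
grip_force: 0.0
```

```bash
python3 - <<'E'
from h import *
o,p,D,c,T,W=shot("w14");print(o['position'],o['finger_gap'],o['contact_force'])
print("gasket",band(W,D,(.677,.117),.035,.0095,.02))
print(totool(o,(.474,.1518,.06)))
E
```

```text
[0.68012707 0.11752937 0.08817818] 0.06333311842410366 [0.42354757 0.32813943 0.76092708]
gasket (array([0.6761, 0.1169]), 0.03, 1842, array([0.0117, 0.0134, 0.0145]))
[20.42051625 -4.54961752  2.62145485]
```

Call:
{"op": "arm_command", "data": {
  "increments": [
    {"claw": 5.0, "travel": [2.5, -0.6, 0], "rotation": [0, 0, 0]},
    {"claw": 5.0, "travel": [3.6, -0.8, 0], "rotation": [0, 0, 0]},
    {"claw": 5.0, "travel": [3.6, -0.8, 0], "rotation": [0, 0, 0]},
    {"claw": 5.0, "travel": [3.6, -0.8, 0], "rotation": [0, 0, 0]},
    {"claw": 5.0, "travel": [3.6, -0.8, 0.5], "rotation": [0, 0, 0]},
    {"claw": 5.0, "travel": [2.4, -0.5, 1.0], "rotation": [0, 0, 0]},
    {"claw": 5.0, "travel": [1.0, -0.2, 1.0], "rotation": [0, 0, 0]},
    {"claw": 5.0, "travel": [0, 0, 0], "rotation": [0, 0, 0]},
    {"claw": 5.0, "travel": [0, 0, 0], "rotation": [0, 0, 0]},
    {"claw": 5.0, "travel": [0, 0, 0], "rotation": [0, 0, 0]}
  ]
}}

```text
time: 26.0
position: [0.4723, 0.1514, 0.0573]
eef_rot: [0.191, 0.982, 0.0, 0.001]
contact_force: [0.5, -0.1, -0.5]
finger_gap: 0.05
grip_force: 0.0
```

```bash
python3 - <<'E'
from h import *
o,p,D,c,T,W=shot("w15");print(o['position'],o['finger_gap'],o['eef_rot'])
print("base",band(W,D,(.474,.152),.05,.006,.016),"post",band(W,D,(.474,.152),.02,.03,.042))
print(totool(o,(.474,.152,-.018)))
E
```

```text
[0.47232633 0.15138549 0.05734996] 0.05002606028150028 [1.90849678e-01 9.81619122e-01 1.14201334e-04 5.35176288e-04]
base (array([0.4745, 0.1518]), 0.0411, 6003, array([0.0077, 0.0114, 0.0127])) post (array([0.4743, 0.1517]), 0.0091, 439, array([0.0323, 0.0377, 0.0389]))
[-0.12456163  0.1164558   7.53517564]
```

Call:
{"op": "arm_command", "data": {
  "increments": [
    {"claw": 5.0, "travel": [-0.2, 0.05, 2.0], "rotation": [0, 0, 0]},
    {"claw": 5.0, "travel": [0, 0, 2.5], "rotation": [0, 0, 0]},
    {"claw": 5.0, "travel": [0, 0, 1.8], "rotation": [0, 0, 0]},
    {"claw": 5.0, "travel": [0, 0, 0.7], "rotation": [0, 0, 0]},
    {"claw": 5.0, "travel": [0, 0, 0.2], "rotation": [0, 0, 0]},
    {"claw": 5.0, "travel": [0, 0, 0.1], "rotation": [0, 0, 0]},
    {"claw": 5.0, "travel": [0, 0, 0], "rotation": [0, 0, 0]},
    {"claw": 5.0, "travel": [0, 0, 0], "rotation": [0, 0, 0]},
    {"claw": 5.0, "travel": [0, 0, 0], "rotation": [0, 0, 0]},
    {"claw": 5.0, "travel": [0, 0, 0], "rotation": [0, 0, 0]}
  ]
}}

```text
time: 27.05
position: [0.4732, 0.1512, -0.0154]
eef_rot: [0.191, 0.982, 0.0, 0.0]
contact_force: [-0.4, -0.2, 0.6]
finger_gap: 0.0499
grip_force: 0.0
```

Call:
{"op": "arm_command", "data": {
  "increments": [
    {"claw": 5.0, "travel": [0, 0.05, 0.2], "rotation": [0, 0, 0]},
    {"claw": 5.0, "travel": [0, 0, 0], "rotation": [0, 0, 0]},
    {"claw": 1.0, "travel": [0, 0, 0], "rotation": [0, 0, 0]},
    {"claw": 1.0, "travel": [0, 0, 0], "rotation": [0, 0, 0]},
    {"claw": 1.0, "travel": [0, 0, 0], "rotation": [0, 0, 0]},
    {"claw": 1.0, "travel": [0, 0, 0], "rotation": [0, 0, 0]},
    {"claw": 1.0, "travel": [0, 0, 0], "rotation": [0, 0, 0]},
    {"claw": 1.0, "travel": [0, 0, 0], "rotation": [0, 0, 0]},
    {"claw": 1.0, "travel": [0, 0, 0], "rotation": [0, 0, 0]}
  ],
  "squeeze": 35
}}

```text
time: 27.95
position: [0.4732, 0.1516, -0.0178]
eef_rot: [0.191, 0.982, -0.0, 0.0]
contact_force: [-0.9, 0.8, -0.5]
finger_gap: 0.0174
grip_force: 35.0
```

Call:
{"op": "arm_command", "data": {
  "increments": [
    {"claw": 1.0, "travel": [0, 0, -0.4], "rotation": [0, 0, 0]},
    {"claw": 1.0, "travel": [0, 0, -0.8], "rotation": [0, 0, 0]},
    {"claw": 1.0, "travel": [0, 0, -1.5], "rotation": [0, 0, 0]},
    {"claw": 1.0, "travel": [0, 0, -2.0], "rotation": [0, 0, 0]},
    {"claw": 1.0, "travel": [0, 0, -2.5], "rotation": [0, 0, 0]},
    {"claw": 1.0, "travel": [0, 0, -2.5], "rotation": [0, 0, 0]},
    {"claw": 1.0, "travel": [0, 0, -1.5], "rotation": [0, 0, 0]},
    {"claw": 1.0, "travel": [0, 0, 0], "rotation": [0, 0, 0]},
    {"claw": 1.0, "travel": [0, 0, 0], "rotation": [0, 0, 0]}
  ]
}}

```text
time: 28.85
position: [0.4731, 0.1516, 0.0943]
eef_rot: [0.191, 0.982, 0.0, 0.0]
contact_force: [0.2, 0.6, -1.5]
finger_gap: 0.0173
grip_force: 35.0
```

```bash
python3 - <<'E'
from h import *
o,p,D,c,T,W=shot("w16");print(o['position'],o['finger_gap'],o['grip_force'],o['contact_force'])
# base plane from depth
m=(D>0)&(np.hypot(W[...,0]-.474,W[...,1]-.152)<.034)&(np.hypot(W[...,0]-.474,W[...,1]-.152)>.013)&(W[...,2]>.09)&(W[...,2]<.14)
q=W[m];q=q[abs(q[:,2]-np.median(q[:,2]))<.006];A=np.c_[q[:,:2]-[.474,.152],np.ones(len(q))];print(len(q),np.linalg.lstsq(A,q[:,2],rcond=None)[0])
print(totool(o,(.481,-.432,.085)))
cv2.imwrite("pics/w16c.png",p[80:380,140:540])
E
```

```text
[0.47305127 0.15158128 0.09434663] 0.01728089040973885 34.99960541725159 [ 0.15164706  0.63896496 -1.53404345]
4941 [ 0.00053969 -0.00136061  0.12376882]
[-22.58394864 -53.81694572   0.93710396]
```

View pics/w16c.png

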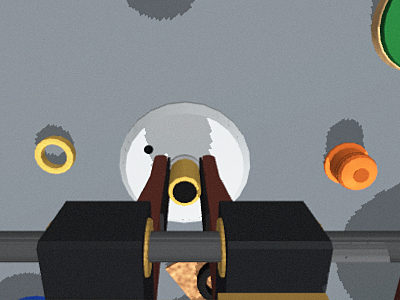

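Base held level by the post (crop (185,180)). Over to the carton, stopping short of it for a look.

Call:
{"op": "arm_command", "data": {
  "increments": [
    {"claw": 1.0, "travel": [-0.8, -2.0, 0], "rotation": [0, 0, 0]},
    {"claw": 1.0, "travel": [-1.5, -3.5, 0], "rotation": [0, 0, 0]},
    {"claw": 1.0, "travel": [-1.8, -4.3, 0], "rotation": [0, 0, 0]},
    {"claw": 1.0, "travel": [-1.8, -4.3, 0], "rotation": [0, 0, 0]},
    {"claw": 1.0, "travel": [-1.8, -4.3, 0], "rotation": [0, 0, 0]},
    {"claw": 1.0, "travel": [-1.8, -4.3, 0], "rotation": [0, 0, 0]},
    {"claw": 1.0, "travel": [-1.8, -4.3, 0], "rotation": [0, 0, 0]},
    {"claw": 1.0, "travel": [-1.8, -4.3, 0], "rotation": [0, 0, 0]},
    {"claw": 1.0, "travel": [-1.8, -4.3, 0], "rotation": [0, 0, 0]},
    {"claw": 1.0, "travel": [-1.5, -3.5, 0], "rotation": [0, 0, 0]},
    {"claw": 1.0, "travel": [-0.8, -1.7, 0], "rotation": [0, 0, 0]},
    {"claw": 1.0, "travel": [0, 0, 0], "rotation": [0, 0, 0]}
  ]
}}

```text
time: 30.1
position: [0.4796, -0.2931, 0.0931]
eef_rot: [0.192, 0.981, 0.0, -0.0]
contact_force: [0.3, 0.6, -1.0]
finger_gap: 0.0174
grip_force: 35.0
```

```bash
python3 - <<'E'
from h import *
o,p,D,c,T,W=shot("w17");print(o['position'],o['finger_gap'],o['grip_force'])
def rects(W,D,n):
    m=(D>0)&(W[...,2]>.037)&(W[...,2]<.048)&(abs(W[...,0]-.48)<.11)&(abs(W[...,1]+.435)<.1)
    q=W[m];print(n,"wall",len(q),cv2.minAreaRect(q[:,:2].astype(np.float32)))
    m=(D>0)&(W[...,2]>.000)&(W[...,2]<.009)&(np.hypot(W[...,0]-.48,W[...,1]+.435)<.08)
    f=m
    return
rects(W,D,"wrist")
for n in("top","side"):
    c=get_calibration(n);D0=np.load(n+"0.npy");rects(cloud(c,c['pose'],D0),D0,n)
print(totool(o,(.481,-.432,.085)))
cv2.imwrite("pics/w17s.png",p)
E
```

```text
[ 0.47961879 -0.29311273  0.09307665] 0.017396891307867385 34.99944627285004
wrist wall 3502 ((0.47297948598861694, -0.4316563606262207), (0.14133208990097046, 0.11999911069869995), 14.355363845825195)
top wall 472 ((0.48056551814079285, -0.43098652362823486), (0.16049842536449432, 0.12035200744867325), 14.550676345825195)
side wall 1009 ((0.4837067425251007, -0.42945459485054016), (0.16061368584632874, 0.1197529286146164), 14.378889083862305)
[ -5.36556424 -12.81140728   0.8041778 ]
```

View pics/w17s.png

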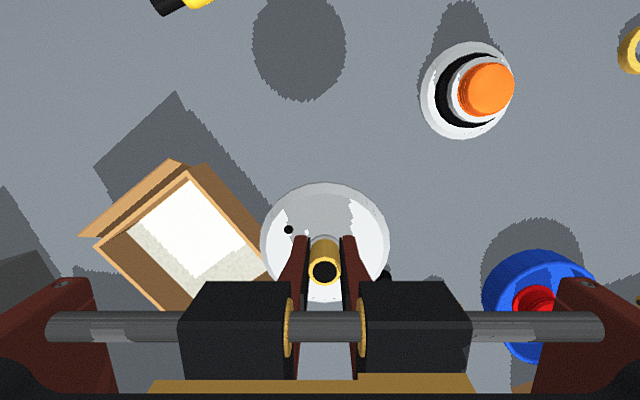

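```bash
python3 - <<'E'
from h import *
a=np.radians(14.4);Rz=np.array([[np.cos(a),-np.sin(a)],[np.sin(a),np.cos(a)]])
for n in("top","side","wrist"):
    c=get_calibration(n)
    if n=="wrist": D=np.load("w17.npy");T=np.load("w17_T.npy")
    else: D=np.load(n+"0.npy");T=c['pose']
    W=cloud(c,T,D);L=(W[...,:2]-[.481,-.431])@Rz*1000;z=W[...,2]
    m=(D>0)&(z>.036)&(z<.047)
    for ax in(0,1):
        s=m&(abs(L[...,1-ax])<35)&(abs(L[...,ax])<90)
        print(n,"xy"[ax],np.histogram(L[s][:,ax],bins=np.arange(-90,91,6))[0])
    f=(D>0)&(z<.007)&(abs(L[...,0])<66)&(abs(L[...,1])<58)
    q=L[f];print(" floor",np.percentile(q,[1,99],axis=0).round(0).tolist(),np.median(z[f]).round(4))
E
```

```text
top x [ 0 11 42 16 37  0  0  0  0  0  0  0  0  0  0  0  0  0  0  0  0  0  0  0
  0 31 12 33  8  0]
top y [ 0  0  0  0  0 39  6  0  0  0  0  0  0  0  0  0  0  0  0  0  0  0  0  0
 44  2  0  0  0  0]
 floor [[-60.0, -56.0], [58.0, 44.0]] 0.005
side x [ 0  0 74 61 37 36  0  0  0  0  0  0  0  0  0  0  0  0  0  0  0  0  0  0
  0 41 29 68 62  0]
side y [  0   0   0   0   0 108   7   0   0   0   0   0   0   0   0   0   0   0
   0   0   0   0   0   0  89   5   0   0   0   0]
 floor [[-58.0, -58.0], [63.0, 56.0]] 0.0048
wrist x [  0  29 606 225 276 122   0   0   0   0   0   0   0   0   0   0   0   0
   0   0   0   0   0   0   0   0   0   0   0   0]
wrist y [  0   0   0   0   0 229 318   0   0   0   0   0   0   0   0   0   0   0
   0   0   0   0   0   0 286 254   0   0   0   0]
 floor [[-59.0, -54.0], [59.0, 37.0]] 0.0047
```

Walls are symmetric about (0.481, −0.431). Moving over it.

Call:
{"op": "arm_command", "data": {
  "increments": [
    {"claw": 1.0, "travel": [-1.0, -2.2, 0], "rotation": [0, 0, 0]},
    {"claw": 1.0, "travel": [-1.4, -3.5, 0], "rotation": [0, 0, 0]},
    {"claw": 1.0, "travel": [-1.4, -3.5, 0], "rotation": [0, 0, 0]},
    {"claw": 1.0, "travel": [-1.0, -2.3, 0], "rotation": [0, 0, 0]},
    {"claw": 1.0, "travel": [-0.5, -1.1, 0.8], "rotation": [0, 0, 0]},
    {"claw": 1.0, "travel": [0, 0, 1.0], "rotation": [0, 0, 0]},
    {"claw": 1.0, "travel": [0, 0, 1.0], "rotation": [0, 0, 0]},
    {"claw": 1.0, "travel": [0, 0, 0], "rotation": [0, 0, 0]},
    {"claw": 1.0, "travel": [0, 0, 0], "rotation": [0, 0, 0]}
  ]
}}

```text
time: 31.05
position: [0.4814, -0.4257, 0.0654]
eef_rot: [0.19, 0.982, 0.001, -0.001]
contact_force: [-0.4, 0.8, -0.8]
finger_gap: 0.017
grip_force: 35.0
```

```bash
python3 - <<'E'
from h import *
o,p,D,c,T,W=shot("w18");print(o['position'],o['finger_gap'],o['grip_force'])
print(totool(o,(.481,-.431,-.012)))
cv2.imwrite("pics/w18c.png",cv2.resize(p[80:380,140:540],None,fx=1.5,fy=1.5))
E
```

```text
[ 0.48144609 -0.42571352  0.0654249 ] 0.017015142689504086 34.99956429004669
[-0.17201876 -0.5160489   7.74155797]
```

View pics/w18c.png

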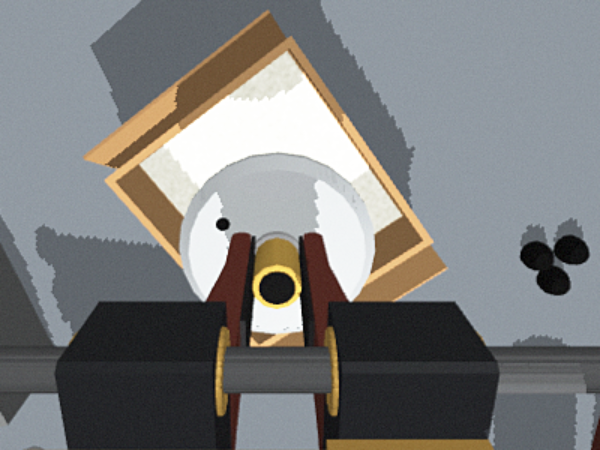

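Base hangs level over the carton (crop centre (278,270)). A small shift, then down.

Call:
{"op": "arm_command", "data": {
  "increments": [
    {"claw": 1.0, "travel": [-0.1, -0.4, 1.0], "rotation": [0, 0, 0]},
    {"claw": 1.0, "travel": [0, 0, 1.0], "rotation": [0, 0, 0]},
    {"claw": 1.0, "travel": [0, 0, 0.4], "rotation": [0, 0, 0]},
    {"claw": 1.0, "travel": [0, 0, 0], "rotation": [0, 0, 0]},
    {"claw": 1.0, "travel": [0, 0, 0], "rotation": [0, 0, 0]},
    {"claw": 1.0, "travel": [0, 0, 0], "rotation": [0, 0, 0]}
  ]
}}

```text
time: 31.7
position: [0.4814, -0.4321, 0.0424]
eef_rot: [0.191, 0.982, -0.0, 0.0]
contact_force: [-0.3, -0.5, -1.8]
finger_gap: 0.0175
grip_force: 35.0
```

Centred within 1 mm; contact is expected at TCP z ≈ −0.014.

Call:
{"op": "arm_command", "data": {
  "increments": [
    {"claw": 1.0, "travel": [0, 0, 1.5], "rotation": [0, 0, 0]},
    {"claw": 1.0, "travel": [0, 0, 1.5], "rotation": [0, 0, 0]},
    {"claw": 1.0, "travel": [0, 0, 1.2], "rotation": [0, 0, 0]},
    {"claw": 1.0, "travel": [0, 0, 0.6], "rotation": [0, 0, 0]},
    {"claw": 1.0, "travel": [0, 0, 0.3], "rotation": [0, 0, 0]},
    {"claw": 1.0, "travel": [0, 0, 0], "rotation": [0, 0, 0]},
    {"claw": 1.0, "travel": [0, 0, 0], "rotation": [0, 0, 0]},
    {"claw": 1.0, "travel": [0, 0, 0], "rotation": [0, 0, 0]}
  ]
}}

```text
time: 32.5
position: [0.4816, -0.4323, -0.0082]
eef_rot: [0.191, 0.982, -0.0, 0.0]
contact_force: [-0.2, -1.2, -3.0]
finger_gap: 0.0174
grip_force: 35.0
```

Call:
{"op": "arm_command", "data": {
  "increments": [
    {"claw": 1.0, "travel": [0, 0, 0.1], "rotation": [0, 0, 0]},
    {"claw": 1.0, "travel": [0, 0, 0.1], "rotation": [0, 0, 0]},
    {"claw": 1.0, "travel": [0, 0, 0], "rotation": [0, 0, 0]},
    {"claw": 1.0, "travel": [0, 0, 0], "rotation": [0, 0, 0]}
  ]
}}

```text
time: 32.9
position: [0.4812, -0.4319, -0.0108]
eef_rot: [0.191, 0.982, -0.0, -0.0]
contact_force: [-0.1, -0.0, -1.6]
finger_gap: 0.0173
grip_force: 35.0
```

Call:
{"op": "arm_command", "data": {
  "increments": [
    {"claw": 1.0, "travel": [0, 0, 0.1], "rotation": [0, 0, 0]},
    {"claw": 1.0, "travel": [0, 0, 0.1], "rotation": [0, 0, 0]},
    {"claw": 1.0, "travel": [0, 0, 0], "rotation": [0, 0, 0]},
    {"claw": 1.0, "travel": [0, 0, 0], "rotation": [0, 0, 0]}
  ]
}}

```text
time: 33.3
position: [0.4812, -0.4318, -0.0129]
eef_rot: [0.191, 0.982, 0.0, -0.0]
contact_force: [-0.3, 0.3, -2.1]
finger_gap: 0.0175
grip_force: 35.0
```

Call:
{"op": "arm_command", "data": {
  "increments": [
    {"claw": 1.0, "travel": [0, 0, 0.1], "rotation": [0, 0, 0]},
    {"claw": 1.0, "travel": [0, 0, 0], "rotation": [0, 0, 0]},
    {"claw": 1.0, "travel": [0, 0, 0], "rotation": [0, 0, 0]}
  ]
}}

```text
time: 33.6
position: [0.4813, -0.4319, -0.0138]
eef_rot: [0.191, 0.982, -0.0, -0.0]
contact_force: [-0.8, 0.4, -2.0]
finger_gap: 0.017
grip_force: 35.0
```

Call:
{"op": "arm_command", "data": {
  "increments": [
    {"claw": 1.0, "travel": [0, 0, 0.1], "rotation": [0, 0, 0]},
    {"claw": 1.0, "travel": [0, 0, 0], "rotation": [0, 0, 0]},
    {"claw": 1.0, "travel": [0, 0, 0], "rotation": [0, 0, 0]}
  ]
}}

```text
time: 33.9
position: [0.4813, -0.4319, -0.0139]
eef_rot: [0.191, 0.982, -0.0, 0.0]
contact_force: [-1.8, 2.0, 6.9]
finger_gap: 0.0174
grip_force: 35.0
```

Touchdown. Release, rise, check everything.

Call:
{"op": "arm_command", "data": {
  "increments": [
    {"claw": 2.2, "travel": [0, 0, 0], "rotation": [0, 0, 0]},
    {"claw": 3.0, "travel": [0, 0, 0], "rotation": [0, 0, 0]},
    {"claw": 3.6, "travel": [0, 0, 0], "rotation": [0, 0, 0]},
    {"claw": 3.6, "travel": [0, 0, 0], "rotation": [0, 0, 0]},
    {"claw": 3.6, "travel": [0, 0, -1.0], "rotation": [0, 0, 0]},
    {"claw": 3.6, "travel": [0, 0, -3.0], "rotation": [0, 0, 0]},
    {"claw": 3.6, "travel": [0, 0, -4.0], "rotation": [0, 0, 0]},
    {"claw": 3.6, "travel": [0, 0, -4.0], "rotation": [0, 0, 0]},
    {"claw": 3.6, "travel": [0, 0, -2.0], "rotation": [0, 0, 0]},
    {"claw": 3.6, "travel": [0, 0, 0], "rotation": [0, 0, 0]},
    {"claw": 3.6, "travel": [0, 0, 0], "rotation": [0, 0, 0]},
    {"claw": 3.6, "travel": [0, 0, 0], "rotation": [0, 0, 0]}
  ]
}}

```text
time: 35.1
position: [0.4803, -0.4309, 0.1237]
eef_rot: [0.191, 0.982, 0.001, -0.001]
contact_force: [-0.3, 0.3, 0.8]
finger_gap: 0.036
grip_force: 0.0
```

```bash
python3 - <<'E'
from h import *
o,p,D,c,T,W=shot("w19");print(o['position'],o['finger_gap'],o['contact_force'],o['time'])
print("base",band(W,D,(.481,-.432),.05,.012,.02),"post",band(W,D,(.481,-.432),.02,.035,.046))
for n in("top",):
    p2,D2=capture(n);c2=get_calibration(n);W2=cloud(c2,c2['pose'],D2)
    print("rim",band(W2,D2,(.473,.385),.04,.022,.04),"lens",band(W2,D2,(.68,-.126),.03,.026,.05),"gasket",band(W2,D2,(.676,.117),.04,.009,.02),"amber",band(W2,D2,(.438,-.142),.05,.045,.06))
    D0=np.load("top0.npy");print("amber0",band(cloud(c2,c2['pose'],D0),D0,(.438,-.142),.05,.045,.06))
im=np.hstack([cv2.resize(p[:,120:520],(400,400)),cv2.resize(p2[130:270,180:500],(400,175),interpolation=3).repeat(1,0) if 0 else cv2.copyMakeBorder(cv2.resize(p2[130:270,180:500],(400,175)),0,225,0,0,0)])
cv2.imwrite("pics/final.png",im)
E
```

```text
[ 0.48029346 -0.43087356  0.12365476] 0.036020118184904006 [-0.25060162  0.28289058  0.76899714] 35.1
base (array([ 0.4819, -0.4323]), 0.0405, 3788, array([0.0131, 0.0154, 0.0167])) post (array([ 0.4821, -0.4326]), 0.009, 273, array([0.0379, 0.0415, 0.0429]))
rim (array([0.4726, 0.3847]), 0.039, 113, array([0.0223, 0.0254, 0.0308])) lens (array([ 0.6784, -0.1278]), 0.0191, 117, array([0.0283, 0.0328, 0.0365])) gasket (array([0.6764, 0.1138]), 0.0377, 181, array([0.0097, 0.0136, 0.0179])) amber (array([ 0.4368, -0.1426]), 0.019, 120, array([0.0461, 0.0509, 0.0562]))
amber0 (array([ 0.4369, -0.1426]), 0.019, 120, array([0.0462, 0.0505, 0.0546]))
```

View pics/final.png

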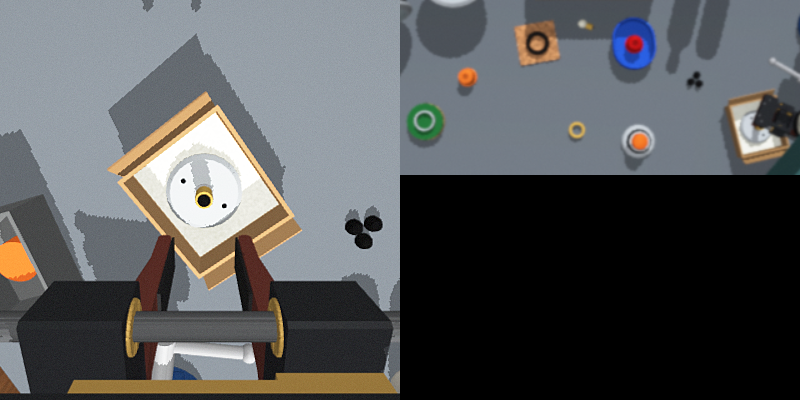

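The base lies flat on the carton floor (203,195). In the top view the rim is on the green block, the lens in the tray and the gasket on the cork, and the amber lamp has not moved.

```bash
python3 -c "from cell import close_job;print(close_job())"
```

```text
the job is handed in; nothing more can be done
None
```

The red lamp is stripped in the order asked and the job is handed in at about 35 s: rim on the green block, lens upright in the wash tray, gasket on the cork, base right way up in the carton, amber lamp not moved.

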